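# Hang a keyhole fork bracket on the rack's spring stud

### The arm

A 6-joint arm with a two-finger parallel gripper is mounted at the origin on a cart in front of the work surface, level with it; the furniture and walls round the work are solid. World frame = base frame: x ahead of the robot, y to its left, z up, the work surface at z = 0. Lengths are in m, angles in rad, forces in N, time in s.
With the tool pointing down it reaches from about 0.35 to 0.975 m from the base axis. Payload 4.9 kg.
Tool frame: the origin (TCP) lies midway between the tips of the shut fingers; the grasp point (between the pads) lies 19 mm behind it; z points along the fingers, x is the direction in which the jaws open and shut, and the axes are right-handed (so a half turn about z gives the same grasp; the last joint's range is limited). The gripper opens to 85 mm and grips with 20 to 120 N. Pads are 22 mm wide; open, the fingers measure 114 mm over their backs; the gripper's body (76 mm by 85 mm) begins 54 mm behind the grasp point. The pads swing forward as they close: fully open they stand 13 mm farther back than shut.
Start: joints at [1.149, 0.053, 1.613, -0, 1.476, -0.119], TCP at [0.186, 0.597, 0.231] pointing down, gripper open.
Joint ranges: [-3.01, 3.01], [-1.01, 2.22], [0.06, 2.58], [-1.02, 4.17], [0.09, 2.62], [-3.14, 3.14]. Speed limits (rad/s): [2.57, 2.57, 3.14, 3.14, 3.14, 3.14].

### API

Orientations are given as [roll, pitch, yaw] about the fixed x, y, z axes, in that order (R = Rz(yaw) Ry(pitch) Rx(roll)).
In Python, from plant import * gives the robot as it stands.
- The arm moves only by the tool apply_moves, never from a script. Its argument "targets" is a list of rows, each an object of numbers: "x", "y", "z": the shift along the world's x, y, z in units of 0.5 m (1.0 is 0.5 m); "spin": the turn about the world's z in units of 360 degrees (1.0 is 360 degrees); "gripper": the gripper's target within -1 to 1 (shut at 1, half-way at 0, fully open at -1). A call has 1 to 12 rows; each row is the pose to reach, as a shift and turn from the pose commanded when the call began, turning the shorter way round; what a row does not reach only later rows make up. A row lasts 1/8 s, in which the tool goes at most 62.5 mm and 10.7 degrees, less where a joint would pass 70% of its speed; a pose out of reach is approached as far as the arm can. A call with a number of a shift or a turn outside -1 to 1 is refused whole. A call with a gripper value outside its range is refused whole. The fingers move at their own pace and stop on an object; "grip_force" is the grip in N (left out, the last holds). Time passes only in rows, so rows that repeat a pose let the fingers close. It gives the time, the measured TCP pose, the force and the opening at its end, in the units of the state.
- read_state(): the state, without advancing time (a new reading comes with each control period).
- get_image(name): name is "side" or "top" or "wrist"; returns (picture, depth): 420x560x3 uint8, red, green, blue; 420x560 float32, m along the optical axis (not along the pixel's ray), 0 where there is no reading.
- camera_params(name): a dict with "fx", "fy", "cx", "cy" (pixels), "pose" (4x4, takes a point from camera to world coordinates); the wrist camera has in their place "T_tool_cam" (4x4, takes a point from camera to tool coordinates, whose origin is the TCP and whose axes are the tool frame's). Camera axes: x right, y down, z forward; pixel columns grow to the right and rows downward; lengths in m; the calibration is good to about 2 mm. The wrist camera is an equidistant fisheye: a pixel r from the principal point sees the ray r / f radians off the axis. A picture is of the moment at which its call begins: read the wrist's pose just before it. camera_params takes no time and is no camera call.
- job_done(): hands the job in, once; it reports no verdict.
The state is a dict: "t": time; "joint_positions": joint angles; "dq": joint speeds; "tau": joint torques, N m; "eef_pos": TCP position; "orientation": TCP orientation; "force": force on the tool from outside, world axes, zero at the start; "torque": the same for the moment, N m; "grip_width": finger opening in m.
Only numpy, scipy, OpenCV 4.12 (cv2) and the standard library are available. Lean on these libraries where they do the work, as an engineer would, in place of code of your own. Each camera call takes 0.05 s, during which the arm holds its last target.

### The job

Hang the loose fork bracket on the free stud of the tool rack: bring the round part of its keyhole over the stud's head, plate flat against the rail, then slide it down until the head clicks into the recess at the top of the slot, and let go. The stud has been reset by hand, so its exact height has to be found by eye or by feel; feel for it gently, pressing on the face of its head with well under 12 N, never push the bracket against the stud or the rail with more than 30 N, do not knock the bracket hanging beside it, and leave the small parts on the bench where they lie.

Things in the scene. Friction and masses are not known exactly. Their poses are not given: they have to be found in the camera images.
- fork: loose fork bracket, bare grey steel, 0.35 kg, standing upright on its foot: plate 54 wide (y), 5 thick (x), 190 mm high (z) with a keyhole; at its foot a two-pronged fork 8 mm thick reaches 60 mm out from the front (-x), gussets to 30 mm high. Origin: middle of the plate's underside, halfway through its thickness, on the bench at the start; z up. It must hang the same way up, prongs away from the rail
- grip_tab (a point): the bracket's plain top, 167 mm above body fork's origin (plate ends at 190), axes as body fork: pinch here from above across the 5 mm thickness, one finger in front and one behind. Keep the fingertips at least 145 mm above the origin: when the bracket is home the rail's top edge can be up to 138 mm above its origin
- keyhole (a point): centre of the keyhole's round part, 25 mm in diameter, 46 mm above body fork's origin, halfway through the plate; axes as body fork. The slot rises from it: 17 mm wide at its mouth (55 mm above the origin), narrowing to 12 mm (61 mm above it)
- slot_end (a point): where the stud's axis lies in the bracket when it is fully home, with the shank against the slot's round end: 91 mm above body fork's origin, so 45 mm above point keyhole; halfway through the plate, axes as body fork. Here the plate's front has a round recess 17 mm across, 2.6 mm deep, into which the stud's head drops
- rack: tool rack, fixed: level steel rail 250 long (y), 66 high, 10 mm thick, on two dark green posts with feet that reach 63 mm in front of it. Origin: on the bench under the middle of the rail's front face; -x points out of that face towards the robot, z up. The face is x = 0, from 142 to 208 mm above the bench. Nothing is above the rail
- stud_place: free stud position, 45 mm left or right of the rail's middle. Origin: on the rail's front face, 175 mm above the bench, middle of an upright dark slot; axes as body rack. The stud (level, along x) is clamped in that slot anywhere from 14 mm below to 14 mm above the origin: this pose does not show its height. Press on the head and wipe the bracket down till the hole drops over it, or look
- stud_head (a joint): lift of the stud's head out from the rail against its spring, m: 0 alone, about 0.002 with the plate behind it, under 0.0012 once in the recess. Head 21 mm wide, front 10.5 mm out from the rail, chamfer 1 mm, rim 6.5 to 9.5 mm out, cone behind it; shank 9 mm. Sliding down takes 5 to 15 N in all (more than the bracket's weight), eases as the head drops in, then stops hard within 4 mm
- hung_fork: a like bracket hanging fully home on the rack's other stud (fixed), a pull stud in its fork. Origin: middle of its plate's underside in the plane of its back (the rail's face), 84 mm above the bench; axes as body rack. It is 90 mm along the rail from the free stud; leave it alone
- pull_stud: bystander: a loose turned steel pull stud lying on the bench, 104 x 35 x 28 mm; origin at the middle of its underside
- dowel: bystander: a plain steel dowel lying on the bench, 60 mm long, 16 mm in diameter; origin at the middle of its underside
- roller_cutter: bystander: a toothed slab mill lying on the bench, 52 x 44 x 35 mm; origin at the middle of its underside
Things that resemble listed ones, but are neither listed nor needed, are in the scene too. Of the things that look like the fork, the largest one is meant.

How it is judged:
On the way:
1. the round hole of the bracket is over the stud's head, the plate against the rail (x of keyhole in the frame of stud_place between -0.006 and 0.002 m and y of keyhole in the frame of stud_place between -0.006 and 0.006 m and z of keyhole in the frame of stud_place between -0.0175 and 0.0175 m), for 0.1 s.
At the end, for the whole second after the job is handed in: the bracket hangs at rest on the free stud, fully home: the stud's head dropped into the recess (lifted 0.1 to 1.25 mm), slot end at the stud position (4 mm sideways, height within the stud's setting), plate against the rail, upright within 7 degrees (value of joint stud_head between 0.0001 and 0.00125 m and x of slot_end in the frame of stud_place between -0.006 and 0.002 m and y of slot_end in the frame of stud_place between -0.004 and 0.004 m and z of slot_end in the frame of stud_place between -0.0155 and 0.0155 m and angle between fork's own z axis and vertical below 0.12 rad and linear speed of fork below 0.01 m/s); the robot touches nothing.
It fails at once if the bracket's plate is pressed against the face of the stud's head with more than 12 N (contact force between fork and stud_place above 12 N and x of keyhole in the frame of stud_place between -0.02 and -0.0105 m).
It fails at once if the bracket is pushed against the stud with more than 30 N (contact force between fork and stud_place above 30 N).
It fails at once if the bracket is pushed against the rack with more than 30 N (contact force between fork and rack above 30 N).
It fails at once if the hung bracket is struck or pushed with more than 15 N (contact force between any of fork, the fingers and hung_fork above 15 N).
It fails at once if one of the small loose parts on the bench is shifted by more than 3 cm (distance of any of pull_stud, dowel, roller_cutter from where it was at the start of the episode above 0.03 m).
It also fails if it takes over 72 s, if anything falls off the work surface, if the arm or the gripper's body presses on something with over 40 N, if the wrist force passes 120 N, or if a joint passes its speed limit or range.

## Working session

There is one attempt and no reset: what is moved stays moved. The work goes in short steps, Python scripts to look and compute and a tool call to move; the robot and the scene stay as the last step left them, time stands still between calls to the robot, and variables do not carry over. Pictures are saved under pics/ and viewed, and the job is handed in when it is done.

Besides the shell and the picture viewer there is one more tool, called after "Call:" by a JSON object that holds its "name" and its "arguments". apply_moves: Moves the arm, as the interface text tells. Shifts and turns lie within -1 to 1; 1 stands for 0.5 m of shift or 360 degrees of turn. Its arguments: {"type":"object","properties":{"targets":{"type":"array"},"grip_force":{"type":"number"}},"required":["targets"]}

```bash
mkdir -p pics; ls; cat > h.py <<'E'
from plant import *
import numpy as np, cv2
def snap(n,f):
    s=read_state(); p,d=get_image(n); cv2.imwrite(f'pics/{f}.png',p[:,:,::-1]); np.savez(f'pics/{f}.npz',p=p,d=d,pos=s['eef_pos'],ori=s['orientation']); return p,d
E
python3 - <<'E'
from h import *
print(read_state())
for n in ['side','top','wrist']:
    print(camera_params(n)); snap(n,n+'0')
E
```

```text
pics
{'t': 0.0, 'joint_positions': array([ 1.14902495e+00,  5.33254244e-02,  1.61430267e+00,  1.14043198e-05,
        1.47601082e+00, -1.18979389e-01]), 'dq': array([-8.66911844e-04,  2.59157342e-04,  8.45391471e-05,  1.27652844e-03,
       -1.17654997e-03,  2.77282491e-04]), 'tau': array([-1.49341635e-03, -3.93672073e+01, -3.70180321e+01, -7.07467279e-05,
        6.90075583e-03,  7.53090518e-06]), 'eef_pos': array([0.18609132, 0.5959941 , 0.23007734]), 'orientation': array([-3.14133849e+00,  2.03044561e-03,  1.26800350e+00]), 'force': array([-0.10218932,  0.05785392,  0.5955542 ]), 'torque': array([ 0.01798426, -0.04028202,  0.02417644]), 'grip_width': 0.08575207664867412}
{'fx': 414.1304052051066, 'fy': 414.1304052051066, 'cx': 272.9957308585374, 'cy': 200.74774112188882, 'pose': array([[ 0.87989687, -0.19164111,  0.43480477,  0.13797494],
       [-0.47514708, -0.36274513,  0.8016553 , -0.41513428],
       [ 0.0040932 , -0.91197021, -0.41023602,  0.49196687],
       [ 0.        ,  0.        ,  0.        ,  1.        ]])}
{'fx': 520.3977074281063, 'fy': 520.3977074281063, 'cx': 278.0544554111142, 'cy': 214.80150212143087, 'pose': array([[-0.01760671, -0.99457083,  0.10256154,  0.43964102],
       [-0.99978488,  0.01863752,  0.009101  ,  0.27821943],
       [-0.01096308, -0.10237924, -0.99468503,  0.97635472],
       [ 0.        ,  0.        ,  0.        ,  1.        ]])}
{'fx': 325.19226210127806, 'fy': 325.19226210127806, 'cx': 283.9910700936125, 'cy': 208.66570823681892, 'T_tool_cam': array([[ 9.99999356e-01, -6.24839438e-04, -9.47715292e-04,
         1.40923133e-03],
       [ 8.68505973e-04,  9.58729325e-01,  2.84319060e-01,
        -7.23413783e-02],
       [ 7.30948680e-04, -2.84319700e-01,  9.58729250e-01,
        -1.42761149e-01],
       [ 0.00000000e+00,  0.00000000e+00,  0.00000000e+00,
         1.00000000e+00]])}
```

View pics/side0.png

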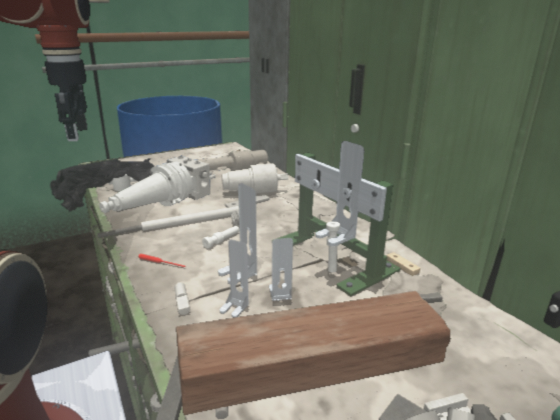

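View pics/top0.png

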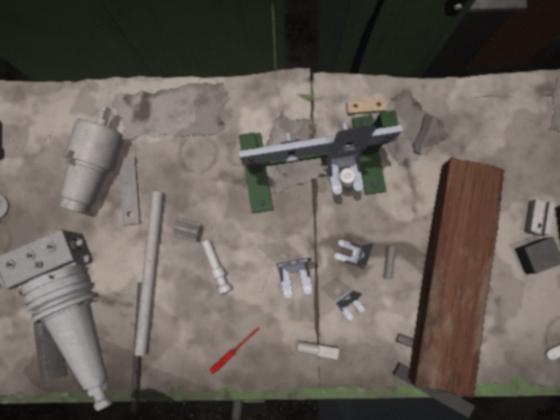

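View pics/wrist0.png

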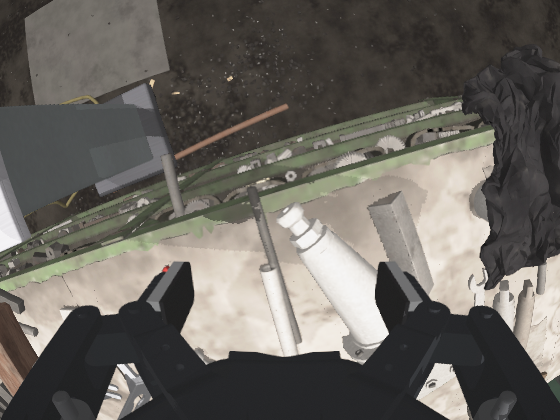

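The side view shows three upright fork-like parts: a tall one at (247,225) and smaller ones at (283,270) and (238,275). The rack has a free stud near (318,183) and the hung bracket at (347,190). I'll measure these from depth next.

```bash
cat >> h.py <<'E'
def cloud(n,d):
    c=camera_params(n); v,u=np.mgrid[0:d.shape[0],0:d.shape[1]]
    P=np.stack([(u-c['cx'])/c['fx']*d,(v-c['cy'])/c['fy']*d,d],-1)
    T=c['pose']; W=P@T[:3,:3].T+T[:3,3]; W[d<=0]=np.nan; return W
def proj(n,X):
    c=camera_params(n); T=c['pose']; q=(np.atleast_2d(X)-T[:3,3])@T[:3,:3]
    return np.c_[q[:,0]/q[:,2]*c['fx']+c['cx'],q[:,1]/q[:,2]*c['fy']+c['cy']]
E
python3 - <<'E'
from h import *
for n in ['top','side']:
    z=np.load(f'pics/{n}0.npz'); W=cloud(n,z['d']); np.save(f'pics/{n}0_w.npy',W)
    np.set_printoptions(precision=4,suppress=True)
    if n=='top':
        pts=[(295,263),(280,266),(310,263),(290,290),(300,290),(366,255),(340,252),(345,297),(350,312),(245,156),(320,146),(398,127),(347,176),(295,145),(345,150),(345,135),(350,350)]
        # blobs with height>0.05
    else:
        pts=[(247,200),(283,260),(238,250),(350,165),(318,183),(300,165),(380,200),(347,200)]
    for u,v in pts: print(n,u,v,W[v,u])
Wt=np.load('pics/top0_w.npy')
m=(Wt[...,2]>0.08).astype(np.uint8)
k,l,st,c=cv2.connectedComponentsWithStats(m)
for i in range(1,k):
    if st[i,4]>40:
        q=Wt[l==i]; print(i,st[i],np.nanmin(q,0),np.nanmax(q,0))
p=np.load('pics/side0.npz')['p'][:,:,::-1]
cv2.imwrite('pics/side0z.png',cv2.resize(p[130:330,190:420],None,fx=3.4,fy=3,interpolation=cv2.INTER_CUBIC))
p=np.load('pics/top0.npz')['p'][:,:,::-1]
cv2.imwrite('pics/top0z.png',cv2.resize(p[110:330,220:420],None,fx=2.7,fy=2.7,interpolation=cv2.INTER_CUBIC))
E
```

```text
top 295 263 [0.4482 0.2593 0.1016]
top 280 266 [ 0.4442  0.2852 -0.0019]
top 310 263 [ 0.4487  0.2291 -0.0008]
top 290 290 [0.3998 0.2675 0.0095]
top 300 290 [0.3992 0.2489 0.0017]
top 366 255 [0.4597 0.1383 0.089 ]
top 340 252 [ 0.4682  0.1725 -0.0004]
top 345 297 [0.3857 0.1676 0.0157]
top 350 312 [0.3579 0.1582 0.0067]
top 245 156 [0.6091 0.3335 0.2059]
top 320 146 [0.6249 0.2193 0.1943]
top 398 127 [0.6479 0.1026 0.2099]
top 347 176 [0.5921 0.1692 0.1121]
top 295 145 [0.6243 0.2579 0.2067]
top 345 150 [0.6202 0.1801 0.1841]
top 345 135 [0.6301 0.186  0.2378]
top 350 350 [0.2888 0.1598 0.0016]
side 247 200 [0.4482 0.2643 0.1582]
side 283 260 [0.4619 0.1427 0.0834]
side 238 250 [0.3857 0.1708 0.1112]
side 350 165 [0.6282 0.1785 0.2283]
side 318 183 [0.6105 0.2564 0.1668]
side 300 165 [0.6064 0.3233 0.1869]
side 380 200 [0.6393 0.0991 0.1836]
side 347 200 [0.6275 0.1777 0.1549]
1 [   0    0  273   25 5892] [0.885  0.2905 0.08  ] [0.9058 0.7811 0.1658]
2 [273   0  12  13 122] [0.8769 0.269  0.0804] [0.914  0.2879 0.1631]
5 [ 239  110  164   85 4771] [0.5651 0.095  0.0801] [0.6757 0.3426 0.2749]
6 [ 71 119  35  44 932] [0.631  0.5894 0.08  ] [0.7089 0.6489 0.0893]
10 [   0  229   97  159 7437] [0.2471 0.5978 0.08  ] [0.5128 0.7635 0.1215]
11 [362 243  12  22 103] [0.4444 0.1318 0.0803] [0.4799 0.1444 0.1304]
28 [341 292  22  16  92] [0.3754 0.1519 0.0801] [0.3988 0.183  0.1311]
83 [430 313  15  15  61] [0.3367 0.0092 0.08  ] [0.36   0.0324 0.0832]
102 [ 415  317   66   80 3139] [ 0.2231 -0.0488  0.08  ] [0.3531 0.0633 0.0887]
```

View pics/side0z.png

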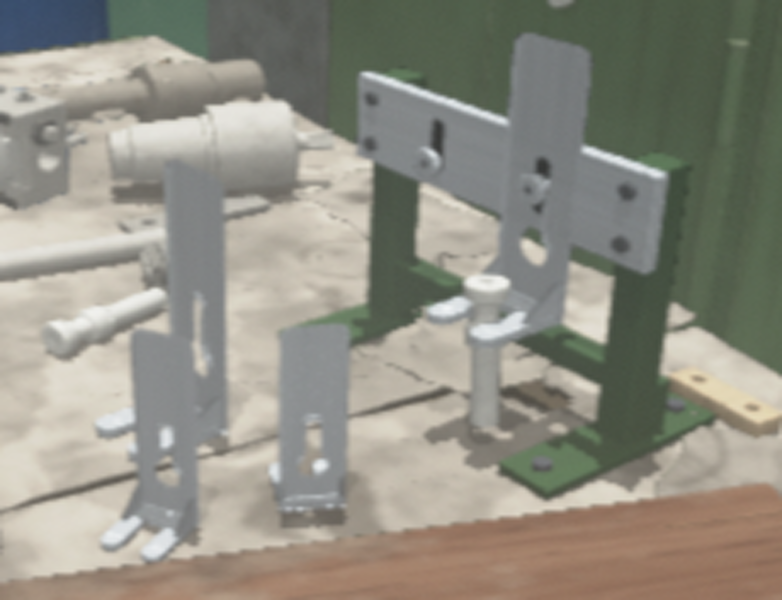

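View pics/top0z.png

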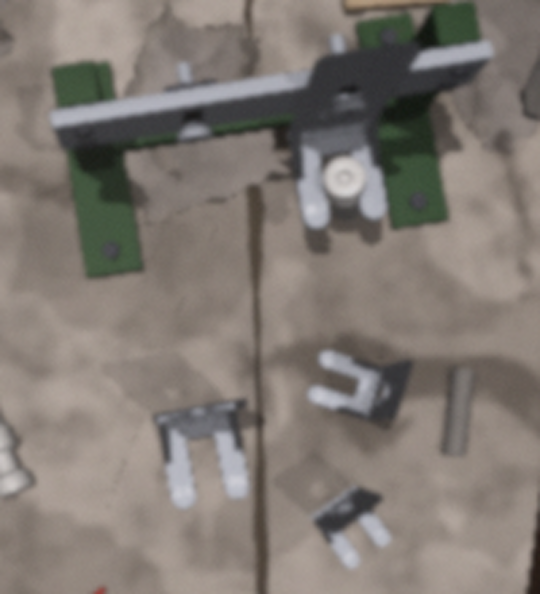

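```bash
cat > fit.py <<'E'
from h import *
np.set_printoptions(precision=4,suppress=True)
def plane(q,it=5):
    for _ in range(it):
        c=np.median(q,0) if _==0 else q.mean(0)
        n=np.linalg.svd(q-c)[2][2]; r=(q-c)@n; s=max(1.5*np.std(r),.001); q=q[abs(r)<s]
    if n[0]>0:n=-n
    return c,n,q
E
python3 - <<'E'
from fit import *
for nm in ['side','top']:
    W=np.load(f'pics/{nm}0_w.npy'); 
    # rail
    m=(W[...,2]>.148)&(W[...,2]<.203)&(W[...,0]>.58)&(W[...,0]<.69)&(W[...,1]>.1)&(W[...,1]<.34)
    m&=~((W[...,1]>.14)&(W[...,1]<.22))
    q=W[m]; 
    if len(q)>50:
        c,n,i=plane(q); print(nm,'rail',len(q),len(i),c,n,'yaw',np.degrees(np.arctan2(n[1],n[0])) , 'y range',i[:,1].min(),i[:,1].max())
    m=(W[...,2]>.06)&(W[...,2]<.3)&(W[...,0]>.40)&(W[...,0]<.5)&(W[...,1]>.2)&(W[...,1]<.32)
    q=W[m]; print(nm,'fork',len(q))
    if len(q)>50:
        c,n,i=plane(q); print(len(i),c,n,'yaw',np.degrees(np.arctan2(n[1],n[0])));print(np.nanmin(q,0),np.nanmax(q,0), i.min(0),i.max(0))
W=np.load('pics/side0_w.npy')
v,u=np.where((W[...,2]>.15)&(W[...,2]<.205)&(W[...,0]>.58)&(abs(W[...,1]-.262)<.03))
d=np.load('pics/side0.npz')['d']
for r in range(172,194):print(r,[f"{W[r,c,0]*1000:.0f}" for c in range(306,330)])
# top rail top edge
Wt=np.load('pics/top0_w.npy')
m=(Wt[...,2]>.2)&(Wt[...,2]<.215)&(Wt[...,0]>.57)&(Wt[...,0]<.69)
q=Wt[m];print('top edge',len(q)); 
for y in np.arange(.1,.35,.02):
    a=q[abs(q[:,1]-y)<.01]; 
    if len(a):print(y,len(a),a[:,0].min(),a[:,0].max(),a[:,2].mean())
print(q[:,1].min(),q[:,1].max())
E
```

```text
side rail 1551 857 [0.6211 0.2239 0.177 ] [-0.9897 -0.1434  0.0054] yaw -171.7557505236806 y range 0.10011161893147036 0.3397544220711991
side fork 976
696 [0.4486 0.2644 0.1298] [-0.9856 -0.1692  0.0019] yaw -170.26028069836448
[0.4387 0.2361 0.0601] [0.4541 0.2943 0.1895] [0.4428 0.2377 0.0602] [0.4536 0.2932 0.1895]
top rail 985 704 [0.6223 0.2412 0.1771] [-0.99   -0.141  -0.0007] yaw -171.89652943649966 y range 0.10008049130720917 0.33974100094525056
top fork 68
35 [0.4525 0.2617 0.1291] [-0.988  -0.1544  0.0049] yaw -171.11792195927183
[0.4439 0.2349 0.0627] [0.457  0.2888 0.1862] [0.4482 0.2356 0.0717] [0.457  0.2887 0.1862]
172 ['611', '611', '611', '612', '611', '614', '614', '612', '613', '614', '615', '613', '614', '616', '618', '617', '617', '617', '617', '618', '619', '621', '620', '622']
173 ['609', '611', '611', '612', '611', '613', '612', '614', '613', '613', '615', '615', '614', '616', '616', '616', '616', '618', '619', '620', '617', '619', '619', '621']
174 ['609', '610', '611', '610', '611', '613', '614', '614', '612', '614', '614', '614', '615', '614', '617', '617'
[... 3671 characters left out ...]
31 0.6295217944475737 0.6326435580417307 0.2075614740318728
0.2 70 0.6263192521549236 0.6386224542214852 0.2074923039540382
0.22000000000000003 98 0.6240858131400541 0.6356190658297766 0.20740659006491716
0.24000000000000002 100 0.6208172982861669 0.6332316034573019 0.20721409433014137
0.26 134 0.6181597678577697 0.6343994587631794 0.20667434725471096
0.28 116 0.615025033480373 0.6315047068398087 0.20703933479227218
0.30000000000000004 99 0.6122061649878795 0.6245565765653046 0.20753396133174204
0.32000000000000006 246 0.6053464246629765 0.6459544508220215 0.20768383787558883
0.3400000000000001 181 0.6076755916240499 0.644526326741878 0.20774878544008982
0.0953695801734877 0.3425964372577491
```

```bash
python3 - <<'E'
from fit import *
from scipy import ndimage
W=np.load('pics/side0_w.npy')
def fr(n):
    a=np.degrees(np.arctan2(-n[1],-n[0])); return a
def rect(c,yaw,m,name):
    t=np.array([-np.sin(yaw),np.cos(yaw),0])
    q=W[m]; s=(q-c)@t; z=q[:,2]
    lo=[];hi=[];
    for zz in np.arange(np.nanpercentile(z,2),np.nanpercentile(z,98),.004):
        k=abs(z-zz)<.003
        if k.sum()>5: lo.append(s[k].min());hi.append(s[k].max())
    print(name,'s lo/hi med',np.median(lo),np.median(hi),'mid',(np.median(lo)+np.median(hi))/2,'z',z.min(),z.max())
    return (np.median(lo)+np.median(hi))/2
# fork
m=(W[...,2]>.06)&(W[...,2]<.3)&(W[...,0]>.40)&(W[...,0]<.5)&(W[...,1]>.2)&(W[...,1]<.32)
c,n,i=plane(W[m]); yaw=np.radians(fr(n)); D=(W-c)@n; print('fork yaw',fr(n))
mf=m&(abs(D)<.004); s=rect(c,yaw,mf,'fork'); t=np.array([-np.sin(yaw),np.cos(yaw),0]); 
pf=c+s*t; pf_mid=pf-n*0; print('front-face centre',pf,' mid-thickness',pf+2.5e-3*np.array([np.cos(yaw),np.sin(yaw),0]))
m=(W[...,2]>.03)&(W[...,2]<.3)&(abs(D)<.02)&(abs((W-c)@t)<.04)
print('fork z top',W[m][:,2].max())
# rail
m=(W[...,2]>.148)&(W[...,2]<.203)&(W[...,0]>.58)&(W[...,0]<.69)&(W[...,1]>.1)&(W[...,1]<.34)&~((W[...,1]>.14)&(W[...,1]<.22))
c,n,i=plane(W[m]); D=(W-c)@n; yaw=np.radians(fr(n)); t=np.array([-np.sin(yaw),np.cos(yaw),0]); S=(W-c)@t
print('rail yaw',fr(n),c)
mr=(abs(D)<.004)&(abs(S)<.2)&(W[...,2]>.14)&(W[...,2]<.215); s=rect(c,yaw,mr,'rail'); mid=c+s*t; print('rail mid',mid,'z',W[mr][:,2].min(),W[mr][:,2].max())
h=(D>.007)&(D<.014)&(abs(S-s-.045)<.02)&(W[...,2]>.14)&(W[...,2]<.2)
q=W[h]; print('head',h.sum(),'D',D[h].mean(),'s',(S[h]-s).min(),(S[h]-s).max(),'mean',(S[h]-s).mean(),'z',q[:,2].min(),q[:,2].max(),q[:,2].mean(), q.mean(0))
v,u=np.where(h);print(u.min(),u.max(),v.min(),v.max(),u.mean(),v.mean())
# hung
hm=(D>.003)&(D<.008)&(abs(S-s+.045)<.035)&(W[...,2]>.12)&(W[...,2]<.3)
print('hung s',rect(mid,yaw,hm,'hung'))
E
python3 - <<'E'
from h import *
p=np.load('pics/side0.npz')['p'][:,:,::-1]
cv2.imwrite('pics/stud.png',cv2.resize(p[150:210,285:365],None,fx=9,fy=9,interpolation=cv2.INTER_NEAREST))
E
```

```text
fork yaw 9.739719301635526
fork s lo/hi med -0.026435770289911936 0.028237696137908004 mid 0.0009009629239980343 z 0.06012713135203135 0.1894818640248621
front-face centre [0.4484 0.2653 0.1298]  mid-thickness [0.4509 0.2657 0.1298]
fork z top 0.1894818640248621
rail yaw 8.24424947631939 [0.6211 0.2239 0.177 ]
rail s lo/hi med -0.12927157432894995 0.11948152926161834 mid -0.004895022533665805 z 0.14001601861619611 0.21465193042136854
rail mid [0.6218 0.219  0.177 ] z 0.14001601861619611 0.21465193042136854
head 54 D 0.01000388697291572 s 0.03585195390985491 0.05843249874212273 mean 0.04500085886405755 z 0.15401469123925915 0.17462384275816678 0.16442433888048064 [0.6054 0.2621 0.1644]
311 318 179 188 314.462962962963 183.55555555555554
hung s lo/hi med nan nan mid nan z 0.12186889131811474 0.2739160924566908
hung s nan
  return _methods._mean(a, axis=axis, dtype=dtype,
  ret = ret.dtype.type(ret / rcount)
```

View pics/stud.png

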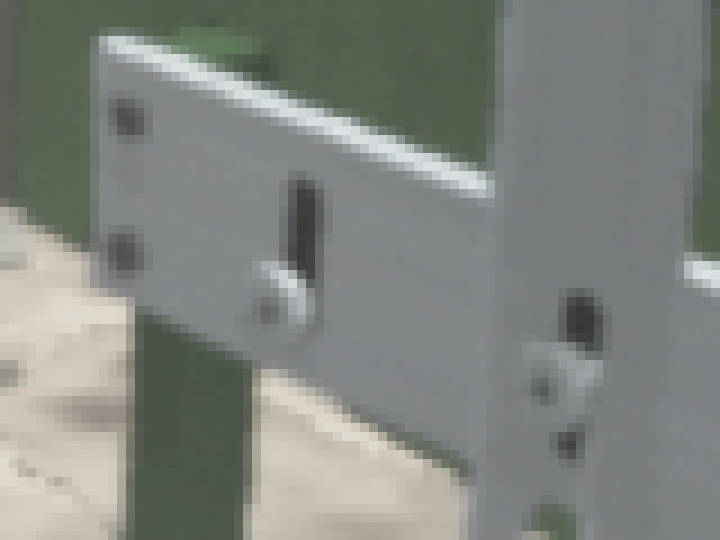

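Free stud seen at about side pixel (315,184), near the bottom of its slot. The tall fork's top is at z≈0.1895, which matches the expected 190 mm. Next I move above it.

Call:
{"name": "apply_moves", "arguments": {"targets": [{"x":0.08,"y":-0.1,"z":0.05,"spin":-0.0292},{"x":0.16,"y":-0.2,"z":0.08,"spin":-0.0584},{"x":0.24,"y":-0.3,"z":0.08,"spin":-0.0877},{"x":0.32,"y":-0.4,"z":0.08,"spin":-0.117},{"x":0.4,"y":-0.5,"z":0.08,"spin":-0.146},{"x":0.48,"y":-0.6,"z":0.08,"spin":-0.1754},{"x":0.53,"y":-0.66,"z":0.08,"spin":-0.1754},{"x":0.53,"y":-0.66,"z":0.08,"spin":-0.1754},{"x":0.53,"y":-0.66,"z":0.08,"spin":-0.1754},{"x":0.53,"y":-0.66,"z":0.08,"spin":-0.1754}]}}

```text
invalid input
```

```bash
python3 - <<'E'
from h import *
s=read_state();print(s['t'],s['eef_pos'],s['orientation'],s['dq'],s['force'])
snap('wrist','w1')
E
```

```text
0.15 [0.18617658 0.59610321 0.23031286] [-3.14139478e+00  1.66267252e-03  1.26798235e+00] [-5.20634599e-05 -1.81571547e-03 -5.01951116e-03  2.20304173e-04
  7.64291552e-04 -8.01226178e-04] [1.51909632 0.91335247 0.13433013]
```

View pics/w1.png

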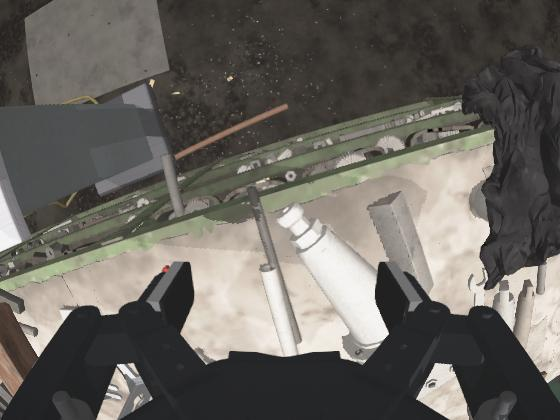

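The move was refused as "invalid input", and the arm hasn't moved. The rows may need every key, so I'll include gripper.

Call:
{"name": "apply_moves", "arguments": {"targets": [{"x":0.08,"y":-0.1,"z":0.05,"spin":-0.0292,"gripper":-1},{"x":0.16,"y":-0.2,"z":0.08,"spin":-0.0584,"gripper":-1},{"x":0.24,"y":-0.3,"z":0.08,"spin":-0.0877,"gripper":-1},{"x":0.32,"y":-0.4,"z":0.08,"spin":-0.117,"gripper":-1},{"x":0.4,"y":-0.5,"z":0.08,"spin":-0.146,"gripper":-1},{"x":0.48,"y":-0.6,"z":0.08,"spin":-0.1754,"gripper":-1},{"x":0.53,"y":-0.66,"z":0.08,"spin":-0.1754,"gripper":-1},{"x":0.53,"y":-0.66,"z":0.08,"spin":-0.1754,"gripper":-1},{"x":0.53,"y":-0.66,"z":0.08,"spin":-0.1754,"gripper":-1},{"x":0.53,"y":-0.66,"z":0.08,"spin":-0.1754,"gripper":-1}], "grip_force": 60}}

```text
t: 1.45
eef_pos: [0.4506, 0.2676, 0.2712]
orientation: [-3.141, 0.0, 0.168]
force: [0.5, -1.0, 0.8]
grip_width: 0.0853
```

```bash
python3 - <<'E'
from h import *
s=read_state();print(s['t'],s['eef_pos'],s['orientation'],s['dq'],s['force'])
snap('wrist','w1')
E
```

```text
1.45 [0.45057225 0.26762024 0.27122482] [-3.14133256e+00  2.09194899e-04  1.67940160e-01] [ 5.01751683e-03 -4.30102626e-04 -8.86982526e-04 -2.10766207e-03
 -6.26637637e-05 -2.20183976e-03] [ 0.46771497 -0.95263602  0.84206736]
```

View pics/w1.png

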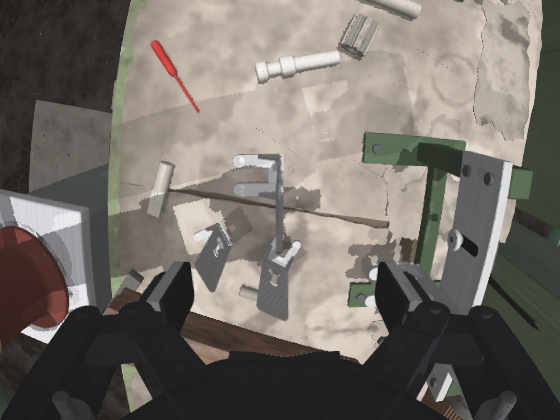

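The wrist view shows the fork's plate edge-on at columns 275–284, rows 155–258, and the stud head at about (453,240) on the rail.

```bash
cat >> h.py <<'E'
from scipy.spatial.transform import Rotation as R
def wcloud(f, world=True):
    z=np.load(f'pics/{f}.npz'); d=z['d']; c=camera_params('wrist')
    v,u=np.mgrid[0:420,0:560]; a=(u-c['cx'])/c['fx']; b=(v-c['cy'])/c['fy']; th=np.hypot(a,b)
    k=np.where(th>1e-9,np.tan(th)/np.maximum(th,1e-9),1.); P=np.stack([a*k*d,b*k*d,d],-1)
    T=c['T_tool_cam']; P=P@T[:3,:3].T+T[:3,3]
    if world: P=P@R.from_euler('xyz',z['ori']).as_matrix().T+z['pos']
    P=P.copy(); P[(d<=0)|(th>1.35)]=np.nan; return P
E
cat > wm.py <<'E'
from fit import *
import sys
f=sys.argv[1]
W=wcloud(f)
m=(W[...,2]>.17)&(W[...,2]<.2)&(abs(W[...,0]-.45)<.03)&(abs(W[...,1]-.265)<.05)
q=W[m];print('fork top pts',len(q),q.min(0),q.max(0),q.mean(0))
k=q[:,2]>.184;q2=q[k];c=q2.mean(0);t=np.linalg.svd((q2-c)[:,:2])[2][0];t=t*np.sign(t[1]);print('top edge dir yaw',np.degrees(np.arctan2(-t[0],t[1])));s=(q2-c)[:,:2]@t;print('s',s.min(),s.max(),'mid',c[:2]+t*(s.min()+s.max())/2)
m=(W[...,2]>.148)&(W[...,2]<.203)&(W[...,0]>.58)&(W[...,0]<.69)&(W[...,1]>.215)&(W[...,1]<.335)
c,n,i=plane(W[m]);print('rail',len(i),c,n,np.degrees(np.arctan2(-n[1],-n[0])))
yaw=np.arctan2(-n[1],-n[0]);t=np.array([-np.sin(yaw),np.cos(yaw),0]);D=(W-c)@n;S=(W-c)@t
h=(D>.008)&(D<.014)&(abs(W[...,1]-.262)<.025)&(W[...,2]>.14)&(W[...,2]<.19)
q=W[h];v,u=np.where(h);print('head n',h.sum(),u.min(),u.max(),v.min(),v.max());print(q.min(0),q.max(0),q.mean(0),'s rng',S[h].min(),S[h].max(),'D',D[h].mean(),'centre y',(c+t*(S[h].min()+S[h].max())/2))
top=(W[...,2]>.2)&(W[...,2]<.213)&(D<.003)&(D>-.012)&(S>-.1)&(S<.2); q=W[top];print('rail top z',np.median(q[:,2]), 'left end s',S[top].max(), 'y',q[:,1].max(),'-> left end minus 80mm =', c+t*(S[top].max()-.08))
E
python3 wm.py w1
python3 - <<'E'
from h import *
# side-based stud height by ray with D=10.5 plane; hung dimple comparison
c=camera_params('side');T=c['pose']
p0=np.array([.6218,.219,0]);yaw=np.radians(8.2);n=np.array([-np.cos(yaw),-np.sin(yaw),0]);t=np.array([-np.sin(yaw),np.cos(yaw),0])
for nm,u,v,D in [('free',285+267/9-.5,150+308/9-.5,.0105),('hung',285+541/9-.5,150+387/9-.5,.0115)]:
    r=T[:3,:3]@np.array([(u-c['cx'])/c['fx'],(v-c['cy'])/c['fy'],1]); P0=p0+n*D
    k=((P0-T[:3,3])@n)/(r@n); X=T[:3,3]+k*r; print(nm,X,'s',(X-p0)@t)
p=np.load('pics/w1.npz')['p'][:,:,::-1]
cv2.imwrite('pics/w1z.png',cv2.resize(p[140:320,400:540],None,fx=4.2,fy=3.3,interpolation=cv2.INTER_CUBIC))
E
```

```text
fork top pts 97 [0.4414 0.2368 0.1701] [0.4545 0.2902 0.1901] [0.4477 0.2557 0.1826]
top edge dir yaw 10.880036109399525
s -0.018813234970013 0.02140610816134314 mid [0.4454 0.263 ]
rail 3837 [0.6153 0.2767 0.1784] [-0.99   -0.1412  0.0012] 8.116214941951855
head n 227 447 459 228 250
[0.6046 0.2542 0.1537] [0.6099 0.2742 0.1754] [0.6068 0.2647 0.1661] s rng -0.021351847624258305 -0.0011854938161908605 D 0.010145783785574328 centre y [0.6169 0.2656 0.1784]
rail top z 0.20739461143771107 left end s 0.06844693354338828 y 0.34559676073198187 -> left end minus 80mm = [0.6169 0.2653 0.1784]
free [0.60492666 0.26247527 0.16402124] s 0.04543741496929284
hung [0.61670289 0.17374268 0.1748317 ] s -0.044067621787726725
```

View pics/w1z.png

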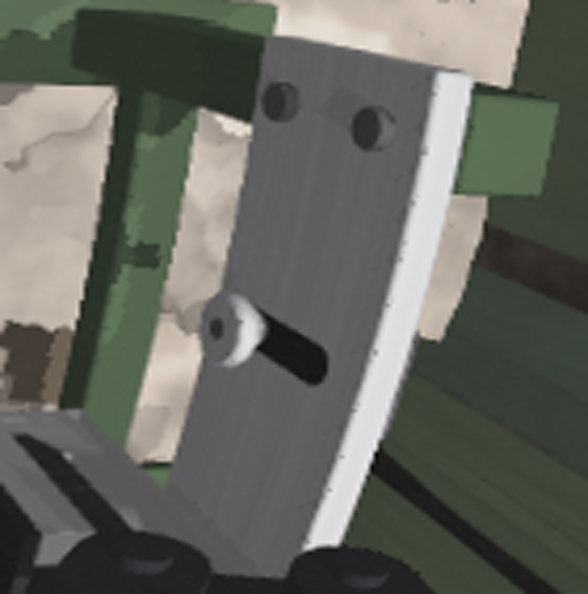

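```bash
python3 - <<'E'
from fit import *
W=wcloud('w1'); z=np.load('pics/w1.npz')
for r in range(150,266,6):print(r,[ '%d,%d,%d'%tuple(np.round(W[r,c]*1000)) if W[r,c,2]>.03 else '.' for c in range(272,290)])
p=z['p'][:,:,::-1]
cv2.imwrite('pics/w1y.png',cv2.resize(p[145:270,220:310],None,fx=6,fy=4.7,interpolation=cv2.INTER_CUBIC))
E
```

```text
150 ['.', '.', '.', '.', '.', '.', '.', '.', '.', '.', '.', '.', '.', '.', '.', '.', '.', '.']
156 ['.', '.', '.', '.', '.', '.', '.', '.', '.', '.', '.', '.', '.', '.', '.', '.', '.', '.']
162 ['.', '.', '.', '.', '.', '.', '.', '442,287,52', '.', '.', '.', '.', '.', '.', '.', '.', '.', '.']
168 ['.', '.', '.', '.', '.', '.', '442,289,108', '443,280,52', '.', '.', '.', '.', '.', '.', '.', '.', '.', '.']
174 ['.', '.', '.', '.', '.', '.', '.', '444,274,54', '445,274,55', '446,274,54', '448,274,54', '.', '.', '.', '.', '.', '.', '.']
180 ['.', '.', '.', '.', '.', '442,286,150', '443,278,109', '445,270,69', '446,270,69', '447,270,68', '448,270,67', '.', '.', '.', '.', '.', '.', '.']
186 ['.', '.', '.', '.', '442,288,183', '443,282,151', '444,272,109', '446,270,98', '447,269,94', '448,269,93', '449,269,93', '.', '.', '.', '.', '.', '.', '.']
192 ['.', '.', '.', '.', '443,276,151', '444,266,109', '446,264,99', '447,264,99', '448,264,96', '449,263,94', '450,264,95', '.', '.', '.', '.', '.', '.', '.']
198 ['.', '.', '.', '442,280,184', '444,272,153', '445,261,111', '447,257,97', '448,258,9
[... 953 characters left out ...]
157', '451,238,145', '452,238,145', '453,237,144', '453,238,144', '.', '.', '.', '.', '.', '.', '.', '.']
240 ['.', '.', '.', '.', '448,249,188', '450,237,159', '451,238,159', '452,237,157', '453,238,159', '454,238,159', '.', '.', '.', '.', '.', '.', '.', '.']
246 ['.', '.', '.', '.', '449,245,190', '450,238,172', '451,237,171', '452,238,172', '453,238,172', '454,238,172', '.', '.', '.', '.', '.', '.', '.', '.']
252 ['.', '.', '.', '.', '.', '.', '.', '.', '.', '.', '.', '.', '.', '.', '.', '.', '.', '.']
258 ['.', '.', '.', '.', '.', '.', '.', '.', '.', '.', '.', '.', '.', '.', '.', '.', '.', '.']
264 ['.', '.', '.', '.', '.', '.', '.', '.', '.', '.', '.', '.', '.', '.', '.', '.', '.', '.']
```

View pics/w1y.png

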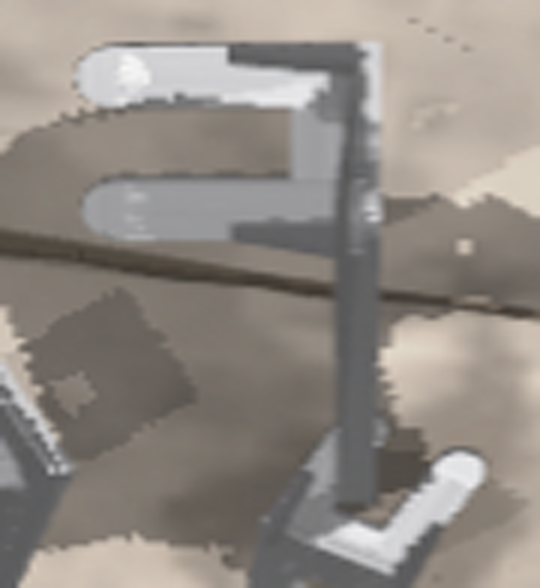

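Call:
{"name": "apply_moves", "arguments": {"targets": [{"x":-0.006,"y":-0.005,"z":-0.06,"spin":0,"gripper":-1},{"x":-0.006,"y":-0.005,"z":-0.13,"spin":0,"gripper":-1},{"x":-0.006,"y":-0.005,"z":-0.19,"spin":0,"gripper":-1},{"x":-0.006,"y":-0.005,"z":-0.225,"spin":0,"gripper":-1},{"x":-0.006,"y":-0.005,"z":-0.241,"spin":0,"gripper":-1},{"x":-0.006,"y":-0.005,"z":-0.241,"spin":0,"gripper":-1},{"x":-0.006,"y":-0.005,"z":-0.241,"spin":0,"gripper":-1}], "grip_force": 40}}

```text
t: 2.38
eef_pos: [0.4492, 0.2645, 0.1522]
orientation: [-3.141, -0.002, 0.166]
force: [0.1, -0.6, -0.3]
grip_width: 0.0853
```

```bash
python3 - <<'E'
from h import *
s=read_state();print(s['t'],s['eef_pos'],s['orientation'],s['force'])
snap('wrist','w2');p,d=snap('side','s2')
cv2.imwrite('pics/s2z.png',cv2.resize(p[100:300,190:420,::-1],None,fx=3.4,fy=3,interpolation=cv2.INTER_CUBIC))
E
```

```text
2.375 [0.44917374 0.2644662  0.15224156] [-3.14104771e+00 -2.29191656e-03  1.66035449e-01] [ 0.09701374 -0.57211898 -0.25189097]
```

View pics/w2.png

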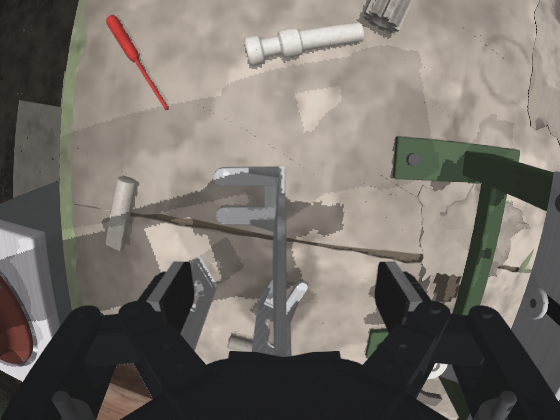

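View pics/s2z.png

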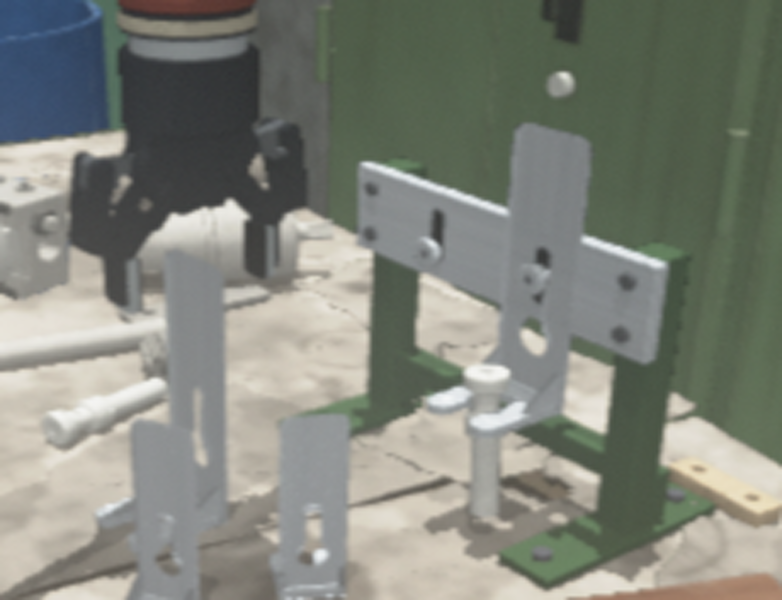

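The fingers straddle the plate: in the wrist view it sits at column 281, with the pads at about 188 and 382. Closing.

Call:
{"name": "apply_moves", "arguments": {"targets": [{"x":0,"y":0,"z":0,"spin":0,"gripper":1},{"x":0,"y":0,"z":0,"spin":0,"gripper":1},{"x":0,"y":0,"z":0,"spin":0,"gripper":1},{"x":0,"y":0,"z":0,"spin":0,"gripper":1},{"x":0,"y":0,"z":0,"spin":0,"gripper":1},{"x":0,"y":0,"z":0,"spin":0,"gripper":1},{"x":0,"y":0,"z":0,"spin":0,"gripper":1},{"x":0,"y":0,"z":0,"spin":0,"gripper":1}], "grip_force": 60}}

```text
t: 3.48
eef_pos: [0.4484, 0.2641, 0.1509]
orientation: [-3.142, -0.0, 0.166]
force: [-0.1, -0.3, 0.6]
grip_width: 0.0044
```

Gripped, with an opening of 4.4 mm. Lifting, then going to a pre-approach pose about 45 mm in front of the rail.

Call:
{"name": "apply_moves", "arguments": {"targets": [{"x":0,"y":0,"z":0.04,"spin":0,"gripper":1},{"x":0,"y":0,"z":0.12,"spin":0,"gripper":1},{"x":0,"y":0,"z":0.2,"spin":0,"gripper":1},{"x":0.03,"y":-0.002,"z":0.236,"spin":-0.001,"gripper":1},{"x":0.1,"y":-0.005,"z":0.236,"spin":-0.002,"gripper":1},{"x":0.17,"y":-0.009,"z":0.236,"spin":-0.003,"gripper":1},{"x":0.22,"y":-0.011,"z":0.236,"spin":-0.0038,"gripper":1},{"x":0.246,"y":-0.012,"z":0.236,"spin":-0.0038,"gripper":1},{"x":0.246,"y":-0.012,"z":0.236,"spin":-0.0038,"gripper":1},{"x":0.246,"y":-0.012,"z":0.236,"spin":-0.0038,"gripper":1},{"x":0.246,"y":-0.012,"z":0.236,"spin":-0.0038,"gripper":1}]}}

```text
t: 4.85
eef_pos: [0.5706, 0.2583, 0.269]
orientation: [-3.141, 0.0, 0.143]
force: [-0.5, 0.5, -3.5]
grip_width: 0.0043
```

```bash
python3 - <<'E'
from h import *
s=read_state();print(s['t'],s['eef_pos'],s['orientation'],s['force'],s['grip_width'])
snap('wrist','w3');p,d=snap('side','s3');snap('top','t3')
cv2.imwrite('pics/s3z.png',cv2.resize(p[100:280,230:400,::-1],None,fx=4.5,fy=3.3,interpolation=cv2.INTER_CUBIC))
E
```

```text
4.85 [0.57059671 0.25827978 0.26902897] [-3.14149239e+00  9.16426937e-05  1.42681172e-01] [-0.47707935  0.48031579 -3.51780852] 0.004335494332359533
```

View pics/w3.png

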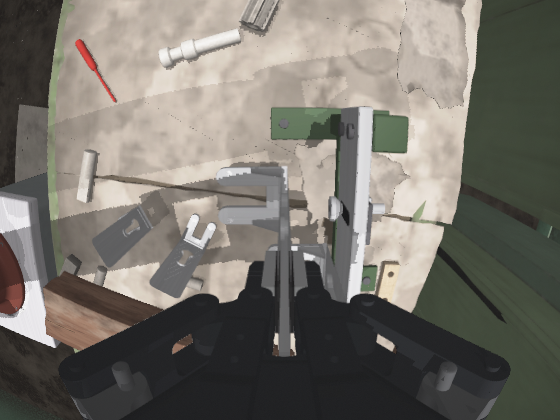

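View pics/s3z.png

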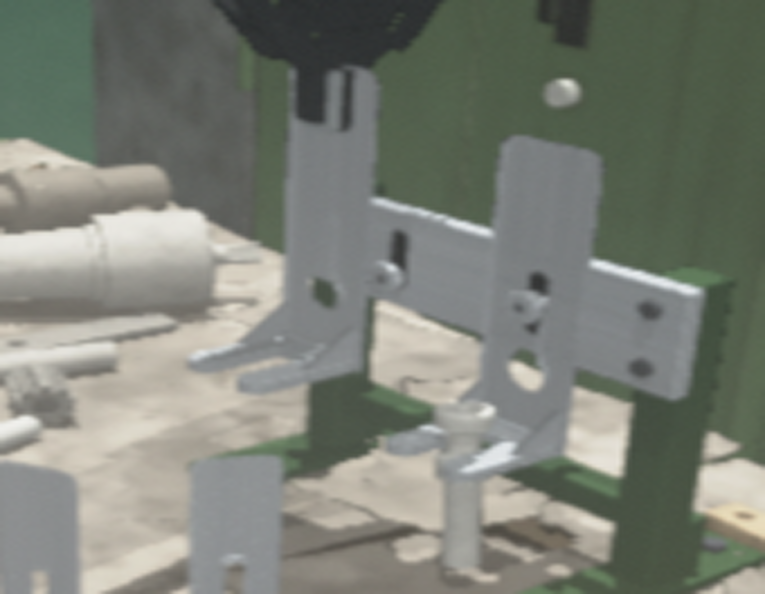

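```bash
cat > sm.py <<'E'
from fit import *
import sys
f=sys.argv[1]; W=cloud('side',np.load(f'pics/{f}.npz')['d'])
z=np.load(f'pics/{f}.npz'); tcp=z['pos']
m=(W[...,2]>.15)&(W[...,2]<.2)&(W[...,1]>.09)&(W[...,1]<.15)&(W[...,0]>.6)&(W[...,0]<.69)
W0=np.load('pics/side0_w.npy')
m0=(W0[...,2]>.148)&(W0[...,2]<.203)&(W0[...,0]>.58)&(W0[...,0]<.69)&(W0[...,1]>.1)&(W0[...,1]<.34)&~((W0[...,1]>.14)&(W0[...,1]<.22))
c,n,_=plane(W0[m0]);yr=np.arctan2(-n[1],-n[0]);t=np.array([-np.sin(yr),np.cos(yr),0])
mid=c-.0049*t  # rail mid (side est)
u=np.array([np.cos(yr),np.sin(yr),0])
D=(W-mid)@-u; S=(W-mid)@t; Z=W[...,2]
xt=(tcp-mid)@u; st=(tcp-mid)@t
print('TCP rel rail: u',xt,'s',st)
m=(Z>.15)&(Z<.235)&(D>-xt-.015)&(D<-xt+.02)&(abs(S-st)<.04)
c2,n2,i2=plane(W[m]);print('held plate n',n2,'yaw',np.degrees(np.arctan2(-n2[1],-n2[0])),'D front',((c2-mid)@-u),'incl',len(i2))
d2=(W-c2)@n2
mf=(abs(d2)<.004)&(Z>.11)&(Z<.245)&(abs(S-st)<.045)
lo=[];hi=[];zz=[]
for z_ in np.arange(.15,.24,.004):
    k=mf&(abs(Z-z_)<.002)
    if k.sum()>5: lo.append(S[k].min());hi.append(S[k].max());zz.append(z_)
lo=np.array(lo);hi=np.array(hi);print('lo',lo);print('hi',hi)
mm=(lo+hi)/2;print('plate mid s',np.median(mm),'slope deg',np.degrees(np.polyfit(zz,mm,1)[0]),'width',np.median(hi-lo))
E
python3 sm.py s3
python3 - <<'E'
from fit import *
# wrist: rail + stud in tool/world
W=wcloud('w3');z=np.load('pics/w3.npz');p=z['p'];
m=(W[...,2]>.15)&(W[...,2]<.2)&(W[...,0]>.595)&(W[...,0]<.66)&(W[...,1]>.25)&(W[...,1]<.335)
c,n,i=plane(W[m]);print('wrist rail',len(i),c,n,np.degrees(np.arctan2(-n[1],-n[0])))
yaw=np.radians(8.15);u=np.array([np.cos(yaw),np.sin(yaw),0]);t=np.array([-np.sin(yaw),np.cos(yaw),0])
tcp=z['pos'];D=(W-tcp)@u;S=(W-tcp)@t;Z=W[...,2]
print('rail rel TCP u',(i-tcp)@u@np.ones(len(i))/len(i))
dr=np.median((i-tcp)@u)
top=(Z>.203)&(Z<.212)&(D>dr-.003)&(D<dr+.013)&(S>0);print('rail top end s',np.sort(S[top])[-5:],'z',np.median(Z[top]),'stud s = ',S[top].max()-.08)
h=(D<dr-.008)&(D>dr-.014)&(Z>.14)&(Z<.19)&(abs(S)<.03)
v,uu=np.where(h);print('head',h.sum(),uu.min(),uu.max(),v.min(),v.max(),S[h].min(),S[h].max(),Z[h].min(),Z[h].max())
# held plate
cv2.imwrite('pics/w3z.png',cv2.resize(p[140:360,210:400,::-1],None,fx=4,fy=2.7,interpolation=cv2.INTER_CUBIC))
f=(abs(D)<.006)&(Z>.1)&(Z<.3)&(abs(S)<.04)
print('plate pts',f.sum(),'S',S[f].min(),S[f].max())
for r in range(150,260,8):print(r,['%d,%d,%d'%(D[r,c]*1000,S[r,c]*1000,Z[r,c]*1000) if f[r,c] else '.' for c in range(274,296)])
E
```

```text
TCP rel rail: u -0.04497636938657 s 0.04613947985958021
held plate n [-0.9893 -0.1458 -0.0008] yaw 8.38163419084362 D front 0.04390800876076943 incl 415
lo [0.0185 0.0206 0.0186 0.0207 0.0209 0.0212 0.0209 0.02   0.0231 0.0232
 0.0197 0.0183 0.0187 0.0202 0.0195 0.0222 0.0195 0.0209 0.0206 0.0207
 0.0203 0.0213 0.0197]
hi [0.0744 0.075  0.0743 0.0758 0.0743 0.0758 0.0739 0.0729 0.0736 0.0743
 0.0744 0.0731 0.0748 0.0735 0.0729 0.0745 0.0754 0.0733 0.0742 0.0735
 0.0742 0.0748 0.0746]
plate mid s 0.04726313237724051 slope deg -0.05136221675050098 width 0.053651232848491326
wrist rail 1281 [0.6131 0.2924 0.1779] [-0.9895 -0.1443  0.0014] 8.294735255003157
rail rel TCP u 0.0469191964305333
rail top end s [0.0799 0.0799 0.0799 0.08   0.0801] z 0.207904550891956 stud s =  5.778980267644174e-05
head 143 328 334 196 220 -0.009277244495779272 0.010868512755130517 0.15691074385906817 0.17474488693382453
plate pts 2498 S -0.0278223544492166 0.02786373187271089
150 ['.', '.', '.', '.', '.', '.', '.', '.', '.', '.', '.', '.', '.', '.', '.', '.', '.', '.', '.', '.', '.', '.']
158 ['.', '.', '.', 
[... 1857 characters left out ...]
'.', '.', '.', '-1,27,295', '-1,18,273', '-1,5,241', '-1,-4,215', '0,-4,216', '0,-3,217', '0,-26,160', '1,-26,159', '2,-26,159', '2,-11,197', '2,7,244', '2,18,274', '2,27,294', '.', '.', '.', '.', '.']
246 ['.', '.', '.', '.', '-1,23,295', '-1,14,273', '-1,1,243', '-1,-19,194', '-1,-27,175', '0,-26,176', '0,-26,176', '1,-26,176', '2,-26,176', '2,-17,199', '2,2,245', '2,15,274', '2,24,296', '.', '.', '.', '.', '.']
254 ['-3,12,277', '-3,12,277', '-3,11,276', '-2,11,276', '-1,21,296', '-1,12,277', '-1,8,270', '-1,-24,196', '-1,-26,192', '0,-27,191', '0,-26,192', '1,-26,192', '1,-27,191', '2,-23,200', '2,8,268', '2,12,277', '2,21,296', '3,12,277', '4,12,276', '4,12,277', '5,12,277', '5,12,277']
```

View pics/w3z.png

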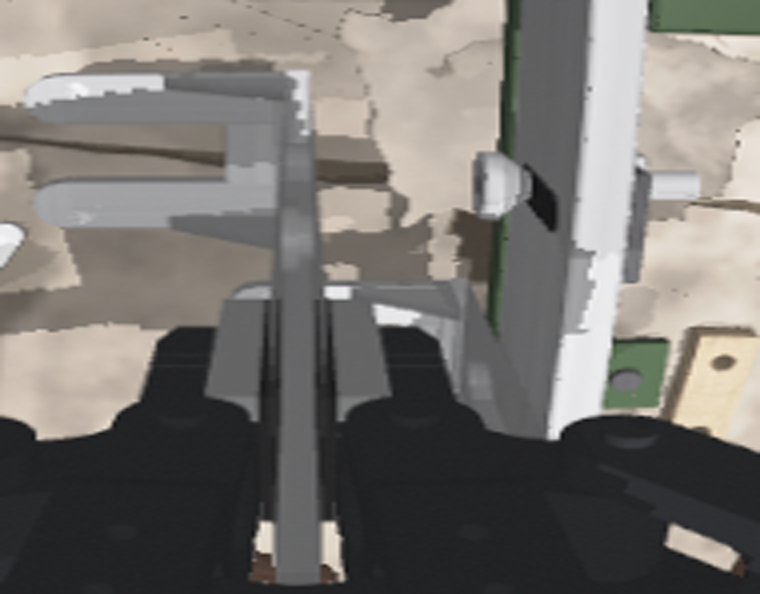

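```bash
cat >> sm.py <<'E'
# hung plate the same way
lo=[];hi=[]
mh=(Z>.16)&(Z<.27)&(D>.0025)&(D<.009)&(abs(S+.045)<.04)
for z_ in np.arange(.212,.262,.004):
    k=(abs(Z-z_)<.002)&(D>.0005)&(D<.010)&(abs(S+.045)<.04)
    if k.sum()>3: lo.append(S[k].min());hi.append(S[k].max())
print('hung mid',np.median((np.array(lo)+np.array(hi))/2),'width',np.median(np.array(hi)-lo),len(lo),'Dmean',D[mh].mean())
E
python3 sm.py s3; python3 - <<'E'
from h import *
p=np.load('pics/s3.npz')['p'][:,:,::-1]
cv2.imwrite('pics/s3k.png',cv2.resize(p[165:215,285:365],None,fx=9,fy=9,interpolation=cv2.INTER_CUBIC))
E
```

```text
TCP rel rail: u -0.04497636938657 s 0.04613947985958021
held plate n [-0.9893 -0.1458 -0.0008] yaw 8.38163419084362 D front 0.04390800876076943 incl 415
lo [0.0185 0.0206 0.0186 0.0207 0.0209 0.0212 0.0209 0.02   0.0231 0.0232
 0.0197 0.0183 0.0187 0.0202 0.0195 0.0222 0.0195 0.0209 0.0206 0.0207
 0.0203 0.0213 0.0197]
hi [0.0744 0.075  0.0743 0.0758 0.0743 0.0758 0.0739 0.0729 0.0736 0.0743
 0.0744 0.0731 0.0748 0.0735 0.0729 0.0745 0.0754 0.0733 0.0742 0.0735
 0.0742 0.0748 0.0746]
plate mid s 0.04726313237724051 slope deg -0.05136221675050098 width 0.053651232848491326
hung mid -0.04175648633620535 width 0.05058914207145455 13 Dmean 0.00411668192211487
```

View pics/s3k.png

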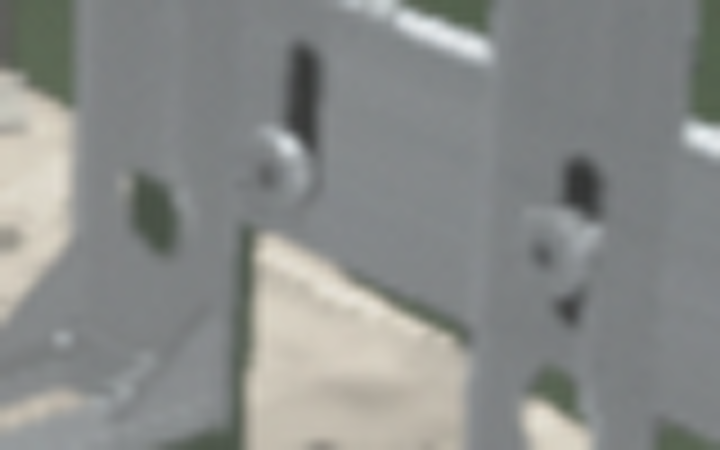

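The fork is aligned with the stud to within about 1 mm sideways. The wrist puts it at 0 to 0.8 mm and the side camera, compared against the hung bracket, gives 0.8 mm. The stud is at z≈0.164–0.165, and the keyhole sits at 0.164. Advancing 24 mm, which stays short of contact by either camera.

Call:
{"name": "apply_moves", "arguments": {"targets": [{"x":0.012,"y":0.0017,"z":0,"spin":0,"gripper":1},{"x":0.024,"y":0.0034,"z":0,"spin":0,"gripper":1},{"x":0.036,"y":0.0051,"z":0,"spin":0,"gripper":1},{"x":0.0475,"y":0.0068,"z":0,"spin":0,"gripper":1},{"x":0.0475,"y":0.0068,"z":0,"spin":0,"gripper":1},{"x":0.0475,"y":0.0068,"z":0,"spin":0,"gripper":1},{"x":0.0475,"y":0.0068,"z":0,"spin":0,"gripper":1}]}}

```text
t: 5.88
eef_pos: [0.595, 0.2615, 0.2688]
orientation: [3.142, 0.0, 0.142]
force: [0.6, -0.4, -4.5]
grip_width: 0.0042
```

```bash
python3 - <<'E'
from h import *
s=read_state();print(s['t'],s['eef_pos'],s['orientation'],s['force'],s['grip_width'])
p,_=snap('wrist','w4');p2,d=snap('side','s4')
a=cv2.resize(p2[140:230,270:370,::-1],None,fx=6.5,fy=6.5,interpolation=cv2.INTER_CUBIC)
cv2.imwrite('pics/s4z.png',a)
cv2.imwrite('pics/w4z.png',cv2.resize(p[140:300,220:400,::-1],None,fx=4,fy=3.5,interpolation=cv2.INTER_CUBIC))
E
cat > wr.py <<'E'
from fit import *
import sys
f=sys.argv[1]
W=wcloud(f);z=np.load(f'pics/{f}.npz')
yaw=np.radians(8.2);u=np.array([np.cos(yaw),np.sin(yaw),0]);t=np.array([-np.sin(yaw),np.cos(yaw),0])
tcp=z['pos'];D=(W-tcp)@u;S=(W-tcp)@t;Z=W[...,2]
m=(Z>.15)&(Z<.2)&(D>.004)&(D<.06)&(S>.03)&(S<.075)
c,n,i=plane(W[m]);dr=np.median((i-tcp)@u);print('rail rel TCP u',dr,len(i),np.degrees(np.arctan2(-n[1],-n[0])))
top=(Z>.203)&(Z<.212)&(D>dr-.003)&(D<dr+.013)&(S>0)&(S<.1);print('stud s from rail end',S[top].max()-.08,'rail top z',np.median(Z[top]))
h=(D<dr-.008)&(D>dr-.014)&(Z>.14)&(Z<.19)&(abs(S)<.03)
if h.sum()>5: print('head',h.sum(),S[h].min(),S[h].max(),Z[h].min(),Z[h].max())
f=(abs(D)<.004)&(Z>.1)&(Z<.3)&(abs(S)<.04);print('plate S',np.percentile(S[f],[0.5,99.5]))
E
python3 wr.py w4; python3 sm.py s4 | grep -v '[lh][oi] \['
```

```text
5.875 [0.59495516 0.26145346 0.26877821] [3.14158502e+00 1.71288896e-04 1.42105419e-01] [ 0.57412724 -0.36367335 -4.47509114] 0.004192728258380354
rail rel TCP u 0.022279311133715493 330 7.759392942713619
stud s from rail end 0.0006066293012009505 rail top z 0.2079070086306029
head 114 -0.007674099433735791 0.011279965046628189 0.15998907990054967 0.17529140031991738
plate S [-0.0277  0.0275]
TCP rel rail: u -0.02051033041296349 s 0.04582879117307143
held plate n [-0.9895 -0.1448  0.0006] yaw 8.323564343491029 D front 0.019477610339137252 incl 392
 0.0213 0.0183 0.0189 0.0193 0.0191 0.0217 0.0198 0.0206 0.022  0.0195
 0.0192 0.0182 0.0199]
 0.0744 0.0744 0.0746 0.073  0.0736 0.0754 0.0733 0.0737 0.0742 0.0745
 0.075  0.074  0.076 ]
plate mid s 0.04709482109644731 slope deg -0.17624389101709712 width 0.05446675964996571
hung mid -0.04203855452249503 width 0.051269084854782744 13 Dmean 0.00400133893056452
```

View pics/s4z.png

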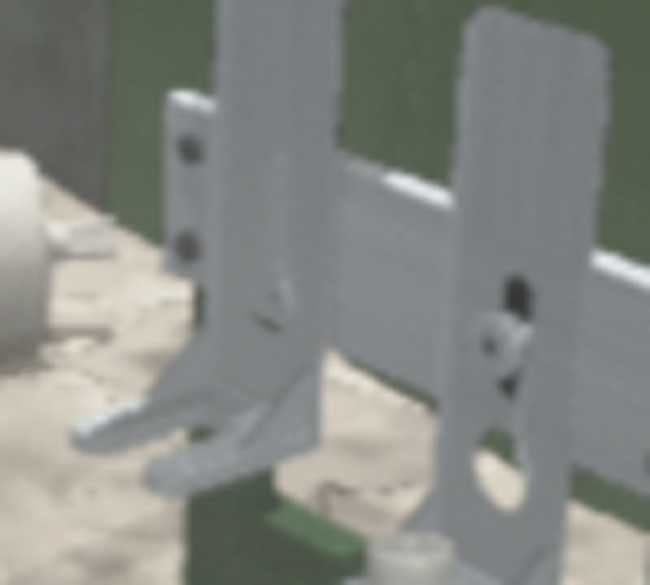

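View pics/w4z.png

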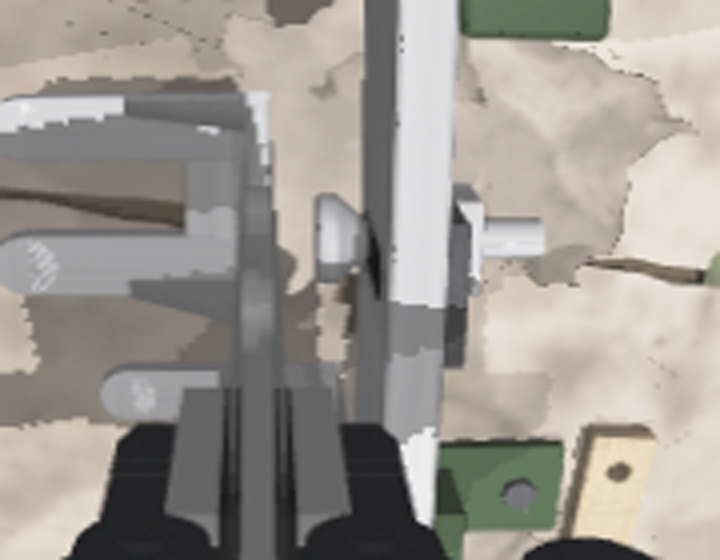

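Wrist range shows about 9 mm to head contact (the side camera says 4–7 mm). Creeping forward gently.

Call:
{"name": "apply_moves", "arguments": {"targets": [{"x":0.002,"y":0.0003,"z":0,"spin":0,"gripper":1},{"x":0.004,"y":0.0006,"z":0,"spin":0,"gripper":1},{"x":0.006,"y":0.0009,"z":0,"spin":0,"gripper":1},{"x":0.006,"y":0.0009,"z":0,"spin":0,"gripper":1},{"x":0.006,"y":0.0009,"z":0,"spin":0,"gripper":1}]}}

```text
t: 6.6
eef_pos: [0.5981, 0.2619, 0.2688]
orientation: [-3.142, 0.0, 0.142]
force: [0.2, 0.0, -4.5]
grip_width: 0.0042
```

Call:
{"name": "apply_moves", "arguments": {"targets": [{"x":0.002,"y":0.0003,"z":0,"spin":0,"gripper":1},{"x":0.004,"y":0.0006,"z":0,"spin":0,"gripper":1},{"x":0.004,"y":0.0006,"z":0,"spin":0,"gripper":1},{"x":0.004,"y":0.0006,"z":0,"spin":0,"gripper":1}]}}

```text
t: 7.1
eef_pos: [0.6001, 0.2622, 0.2688]
orientation: [3.142, 0.0, 0.142]
force: [0.5, 1.0, -4.4]
grip_width: 0.0042
```

Call:
{"name": "apply_moves", "arguments": {"targets": [{"x":0.002,"y":0.0003,"z":0,"spin":0,"gripper":1},{"x":0.002,"y":0.0003,"z":0,"spin":0,"gripper":1},{"x":0.002,"y":0.0003,"z":0,"spin":0,"gripper":1}]}}

```text
t: 7.48
eef_pos: [0.6011, 0.2623, 0.2688]
orientation: [-3.142, -0.0, 0.142]
force: [-0.1, -0.3, -4.2]
grip_width: 0.004
```

Call:
{"name": "apply_moves", "arguments": {"targets": [{"x":0.002,"y":0.0003,"z":0,"spin":0,"gripper":1},{"x":0.002,"y":0.0003,"z":0,"spin":0,"gripper":1},{"x":0.002,"y":0.0003,"z":0,"spin":0,"gripper":1}]}}

```text
t: 7.85
eef_pos: [0.6021, 0.2625, 0.2688]
orientation: [-3.142, 0.0, 0.142]
force: [-0.7, -0.5, -3.6]
grip_width: 0.0041
```

Call:
{"name": "apply_moves", "arguments": {"targets": [{"x":0.002,"y":0.0003,"z":0,"spin":0,"gripper":1},{"x":0.002,"y":0.0003,"z":0,"spin":0,"gripper":1}]}}

```text
t: 8.1
eef_pos: [0.6032, 0.2626, 0.2688]
orientation: [-3.142, -0.0, 0.142]
force: [-0.1, -0.4, -3.5]
grip_width: 0.0038
```

Call:
{"name": "apply_moves", "arguments": {"targets": [{"x":0.0015,"y":0.0002,"z":0,"spin":0,"gripper":1},{"x":0.0015,"y":0.0002,"z":0,"spin":0,"gripper":1}]}}

```text
t: 8.35
eef_pos: [0.6039, 0.2627, 0.2688]
orientation: [3.142, 0.0, 0.142]
force: [0.0, 0.3, -3.3]
grip_width: 0.0043
```

Call:
{"name": "apply_moves", "arguments": {"targets": [{"x":0.0015,"y":0.0002,"z":0,"spin":0,"gripper":1},{"x":0.0015,"y":0.0002,"z":0,"spin":0,"gripper":1}]}}

```text
t: 8.6
eef_pos: [0.6047, 0.2628, 0.2688]
orientation: [3.142, -0.0, 0.142]
force: [0.4, -0.3, -4.3]
grip_width: 0.0044
```

Call:
{"name": "apply_moves", "arguments": {"targets": [{"x":0.0015,"y":0.0002,"z":0,"spin":0,"gripper":1},{"x":0.0015,"y":0.0002,"z":0,"spin":0,"gripper":1}]}}

```text
t: 8.85
eef_pos: [0.6054, 0.263, 0.2688]
orientation: [-3.142, -0.0, 0.142]
force: [0.3, -0.7, -4.3]
grip_width: 0.0042
```

Call:
{"name": "apply_moves", "arguments": {"targets": [{"x":0.0015,"y":0.0002,"z":0,"spin":0,"gripper":1},{"x":0.0015,"y":0.0002,"z":0,"spin":0,"gripper":1}]}}

```text
t: 9.1
eef_pos: [0.6062, 0.2631, 0.2688]
orientation: [-3.142, -0.0, 0.142]
force: [0.2, -0.0, -3.5]
grip_width: 0.0043
```

```bash
python3 - <<'E'
from h import *
s=read_state();print(s['t'],s['eef_pos'],s['force'])
p,_=snap('wrist','w5');p2,d=snap('side','s5')
cv2.imwrite('pics/s5z.png',cv2.resize(p2[140:230,270:370,::-1],None,fx=6.5,fy=6.5,interpolation=cv2.INTER_CUBIC))
cv2.imwrite('pics/w5z.png',cv2.resize(p[140:300,220:400,::-1],None,fx=4,fy=3.5,interpolation=cv2.INTER_CUBIC))
E
python3 wr.py w5
```

```text
9.1 [0.606153   0.26306468 0.26883529] [ 0.16624074 -0.01597816 -3.491291  ]
rail rel TCP u 0.010805709692526212 157 9.3317834589641
stud s from rail end 0.0004988856461982938 rail top z 0.20799154485911786
head 251 -0.027244617521106965 0.02771451283070017 0.14218129890140874 0.1898238667821346
plate S [-0.0276  0.0276]
```

View pics/s5z.png

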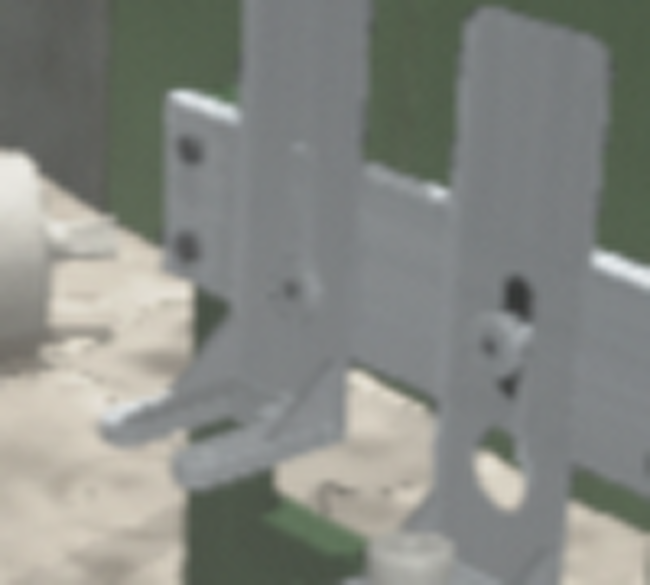

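View pics/w5z.png

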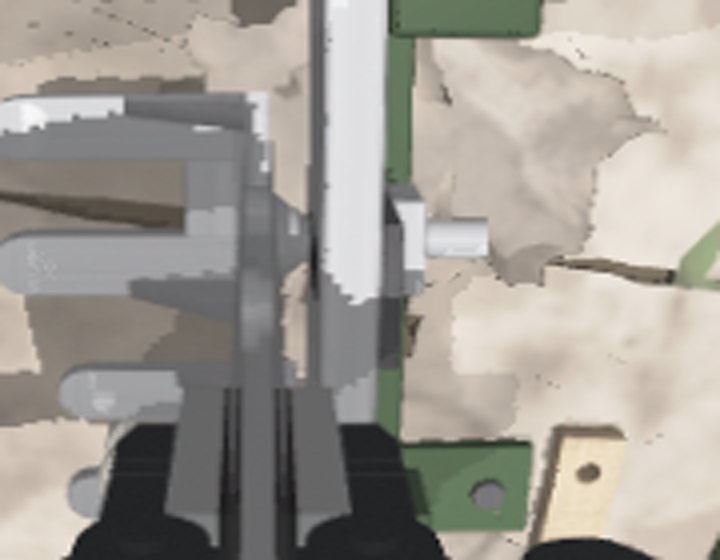

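The head is in the hole. The dimple shows centred at (292,288) in the zoomed side view, and the plate's back is about 8 mm from the rail with no force. Continuing towards the rail.

Call:
{"name": "apply_moves", "arguments": {"targets": [{"x":0.002,"y":0.0003,"z":0,"spin":0,"gripper":1},{"x":0.004,"y":0.0006,"z":0,"spin":0,"gripper":1},{"x":0.006,"y":0.0009,"z":0,"spin":0,"gripper":1},{"x":0.006,"y":0.0009,"z":0,"spin":0,"gripper":1}]}}

```text
t: 9.7
eef_pos: [0.6092, 0.2635, 0.2688]
orientation: [3.142, 0.0, 0.142]
force: [-0.1, -0.9, -4.0]
grip_width: 0.0042
```

Call:
{"name": "apply_moves", "arguments": {"targets": [{"x":0.002,"y":0.0003,"z":0,"spin":0,"gripper":1},{"x":0.004,"y":0.0006,"z":0,"spin":0,"gripper":1},{"x":0.004,"y":0.0006,"z":0,"spin":0,"gripper":1}]}}

```text
t: 10.07
eef_pos: [0.6112, 0.2638, 0.2688]
orientation: [3.142, 0.0, 0.142]
force: [-0.7, -0.4, -4.2]
grip_width: 0.0043
```

Call:
{"name": "apply_moves", "arguments": {"targets": [{"x":0.002,"y":0.0003,"z":0,"spin":0,"gripper":1},{"x":0.002,"y":0.0003,"z":0,"spin":0,"gripper":1}]}}

```text
t: 10.32
eef_pos: [0.6122, 0.264, 0.2688]
orientation: [-3.142, -0.0, 0.142]
force: [-0.2, -0.1, -4.8]
grip_width: 0.0044
```

Call:
{"name": "apply_moves", "arguments": {"targets": [{"x":0.0015,"y":0.0002,"z":0,"spin":0,"gripper":1},{"x":0.0015,"y":0.0002,"z":0,"spin":0,"gripper":1}]}}

```text
t: 10.58
eef_pos: [0.6129, 0.2641, 0.2688]
orientation: [-3.142, -0.0, 0.142]
force: [1.1, 0.4, -4.2]
grip_width: 0.0042
```

Call:
{"name": "apply_moves", "arguments": {"targets": [{"x":0.0015,"y":0.0002,"z":0,"spin":0,"gripper":1},{"x":0.0015,"y":0.0002,"z":0,"spin":0,"gripper":1}]}}

```text
t: 10.82
eef_pos: [0.6137, 0.2641, 0.2688]
orientation: [3.142, -0.0, 0.142]
force: [-0.3, -0.5, -4.5]
grip_width: 0.0045
```

Call:
{"name": "apply_moves", "arguments": {"targets": [{"x":0.001,"y":0.0001,"z":0,"spin":0,"gripper":1},{"x":0.001,"y":0.0001,"z":0,"spin":0,"gripper":1}]}}

```text
t: 11.08
eef_pos: [0.6141, 0.2642, 0.2688]
orientation: [3.142, 0.0, 0.142]
force: [1.0, -0.1, -3.8]
grip_width: 0.0047
```

Call:
{"name": "apply_moves", "arguments": {"targets": [{"x":0.001,"y":0.0001,"z":0,"spin":0,"gripper":1},{"x":0.001,"y":0.0001,"z":0,"spin":0,"gripper":1}]}}

```text
t: 11.32
eef_pos: [0.6144, 0.2642, 0.2688]
orientation: [3.142, 0.001, 0.142]
force: [-0.6, -0.2, -3.0]
grip_width: 0.0047
```

Call:
{"name": "apply_moves", "arguments": {"targets": [{"x":0.001,"y":0.0002,"z":0,"spin":0,"gripper":1},{"x":0.001,"y":0.0002,"z":0,"spin":0,"gripper":1}]}}

```text
t: 11.58
eef_pos: [0.6146, 0.2643, 0.2688]
orientation: [3.141, 0.002, 0.142]
force: [-3.3, -0.9, -1.0]
grip_width: 0.0044
```

Call:
{"name": "apply_moves", "arguments": {"targets": [{"x":0.001,"y":0.0001,"z":0,"spin":0,"gripper":1},{"x":0.001,"y":0.0001,"z":0,"spin":0,"gripper":1}]}}

```text
t: 11.82
eef_pos: [0.6148, 0.2643, 0.2688]
orientation: [3.141, 0.002, 0.142]
force: [-5.9, -0.4, -0.5]
grip_width: 0.0044
```

Contact with the rail at 6 N, and the plate is flat against it. Easing back 0.2 mm and starting to slide down.

Call:
{"name": "apply_moves", "arguments": {"targets": [{"x":-0.0004,"y":0,"z":0,"spin":0,"gripper":1},{"x":-0.0004,"y":0,"z":-0.004,"spin":0,"gripper":1},{"x":-0.0004,"y":0,"z":-0.008,"spin":0,"gripper":1},{"x":-0.0004,"y":0,"z":-0.012,"spin":0,"gripper":1},{"x":-0.0004,"y":0,"z":-0.012,"spin":0,"gripper":1}]}}

```text
t: 12.45
eef_pos: [0.6147, 0.2645, 0.2625]
orientation: [-3.141, 0.002, 0.142]
force: [-4.6, -2.1, -1.5]
grip_width: 0.0042
```

```bash
python3 - <<'E'
from h import *
s=read_state();print(s['t'],s['eef_pos'],s['orientation'],s['force'],s['torque'])
p,_=snap('wrist','w6');p2,d=snap('side','s6')
cv2.imwrite('pics/s6z.png',cv2.resize(p2[140:230,270:370,::-1],None,fx=6.5,fy=6.5,interpolation=cv2.INTER_CUBIC))
E
```

```text
12.45 [0.61469001 0.26448196 0.26254982] [-3.14141234e+00  2.03813847e-03  1.42253255e-01] [-4.64210564 -2.10044937 -1.51885198] [-0.11943941  1.07998925 -0.01033845]
```

View pics/s6z.png

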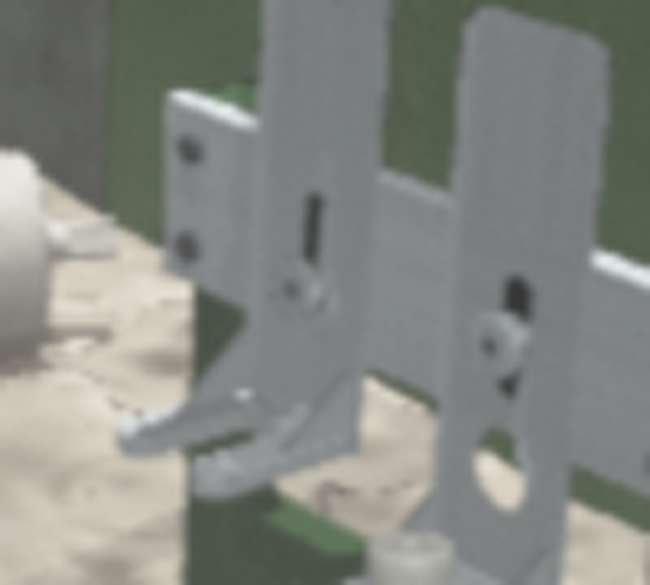

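The stud head is through the hole at about (300,290) in the zoom, and forces are small. Keep sliding.

Call:
{"name": "apply_moves", "arguments": {"targets": [{"x":0,"y":0,"z":-0.004,"spin":0,"gripper":1},{"x":0,"y":0,"z":-0.008,"spin":0,"gripper":1},{"x":0,"y":0,"z":-0.008,"spin":0,"gripper":1}]}}

```text
t: 12.92
eef_pos: [0.6147, 0.2646, 0.2602]
orientation: [-3.141, 0.001, 0.142]
force: [-7.7, -1.7, 2.4]
grip_width: 0.0046
```

Call:
{"name": "apply_moves", "arguments": {"targets": [{"x":0,"y":0,"z":-0.004,"spin":0,"gripper":1},{"x":0,"y":0,"z":-0.008,"spin":0,"gripper":1},{"x":0,"y":0,"z":-0.008,"spin":0,"gripper":1}]}}

```text
t: 13.3
eef_pos: [0.6147, 0.2647, 0.2578]
orientation: [-3.141, 0.0, 0.142]
force: [-8.9, -1.7, 7.3]
grip_width: 0.0044
```

Call:
{"name": "apply_moves", "arguments": {"targets": [{"x":0,"y":0,"z":-0.004,"spin":0,"gripper":1},{"x":0,"y":0,"z":-0.008,"spin":0,"gripper":1},{"x":0,"y":0,"z":-0.008,"spin":0,"gripper":1}]}}

```text
t: 13.68
eef_pos: [0.6147, 0.2647, 0.2547]
orientation: [-3.141, 0.0, 0.142]
force: [-9.7, -1.9, 9.2]
grip_width: 0.0043
```

Call:
{"name": "apply_moves", "arguments": {"targets": [{"x":0,"y":0,"z":-0.004,"spin":0,"gripper":1},{"x":0,"y":0,"z":-0.008,"spin":0,"gripper":1},{"x":0,"y":0,"z":-0.008,"spin":0,"gripper":1}]}}

```text
t: 14.05
eef_pos: [0.6146, 0.2647, 0.2501]
orientation: [-3.141, 0.001, 0.142]
force: [-11.0, -1.8, 7.3]
grip_width: 0.0042
```

Call:
{"name": "apply_moves", "arguments": {"targets": [{"x":0,"y":0,"z":-0.004,"spin":0,"gripper":1},{"x":0,"y":0,"z":-0.008,"spin":0,"gripper":1},{"x":0,"y":0,"z":-0.008,"spin":0,"gripper":1}]}}

```text
t: 14.42
eef_pos: [0.6146, 0.2647, 0.2462]
orientation: [-3.141, 0.001, 0.143]
force: [-11.6, -2.8, 7.6]
grip_width: 0.004
```

Call:
{"name": "apply_moves", "arguments": {"targets": [{"x":0,"y":0,"z":-0.004,"spin":0,"gripper":1},{"x":0,"y":0,"z":-0.008,"spin":0,"gripper":1},{"x":0,"y":0,"z":-0.008,"spin":0,"gripper":1}]}}

```text
t: 14.8
eef_pos: [0.6145, 0.2647, 0.2422]
orientation: [-3.141, 0.001, 0.143]
force: [-11.1, -1.9, 8.2]
grip_width: 0.0042
```

Pressing on the rail at 11 N, so I'll ease x back 1 mm while sliding.

Call:
{"name": "apply_moves", "arguments": {"targets": [{"x":-0.001,"y":0,"z":-0.003,"spin":0,"gripper":1},{"x":-0.002,"y":0,"z":-0.006,"spin":0,"gripper":1},{"x":-0.002,"y":0,"z":-0.006,"spin":0,"gripper":1}]}}

```text
t: 15.18
eef_pos: [0.6143, 0.2647, 0.2391]
orientation: [-3.141, -0.001, 0.142]
force: [-8.7, -1.6, 7.9]
grip_width: 0.0041
```

Call:
{"name": "apply_moves", "arguments": {"targets": [{"x":0,"y":0,"z":-0.004,"spin":0,"gripper":1},{"x":0,"y":0,"z":-0.008,"spin":0,"gripper":1},{"x":0,"y":0,"z":-0.008,"spin":0,"gripper":1}]}}

```text
t: 15.55
eef_pos: [0.6143, 0.2647, 0.2349]
orientation: [-3.141, -0.001, 0.142]
force: [-7.9, -1.9, 6.6]
grip_width: 0.0043
```

```bash
python3 - <<'E'
from h import *
s=read_state();print(s['t'],s['eef_pos'],s['orientation'],s['force'],s['torque'])
p,_=snap('wrist','w7');p2,d=snap('side','s7')
cv2.imwrite('pics/s7z.png',cv2.resize(p2[140:230,270:370,::-1],None,fx=6.5,fy=6.5,interpolation=cv2.INTER_CUBIC))
E
```

```text
15.55 [0.61427605 0.26471918 0.23494636] [-3.14105508e+00 -1.03864380e-03  1.42390802e-01] [-7.89455694 -1.91261804  6.61180839] [-0.25827181  1.49992036  0.02112189]
```

View pics/s7z.png

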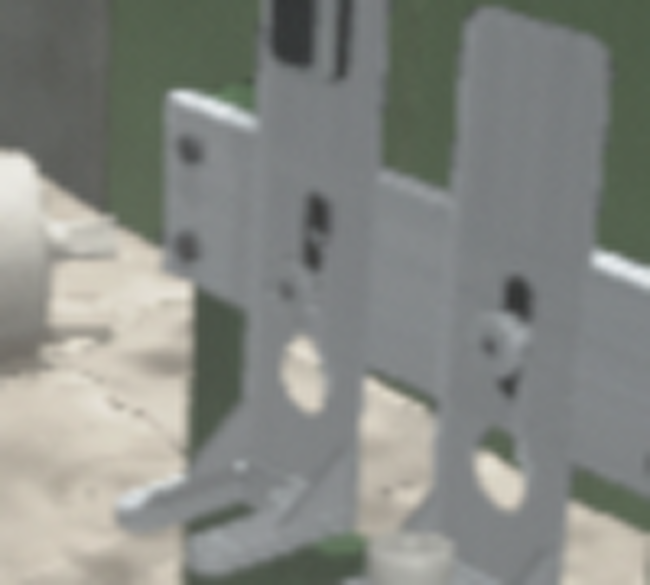

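About 10 mm left; the recess is visible above the head at (315,225) in the zoom.

Call:
{"name": "apply_moves", "arguments": {"targets": [{"x":0,"y":0,"z":-0.004,"spin":0,"gripper":1},{"x":0,"y":0,"z":-0.008,"spin":0,"gripper":1},{"x":0,"y":0,"z":-0.008,"spin":0,"gripper":1}]}}

```text
t: 16.02
eef_pos: [0.6143, 0.2647, 0.2309]
orientation: [-3.141, -0.001, 0.142]
force: [-7.9, -1.4, 6.7]
grip_width: 0.0042
```

Call:
{"name": "apply_moves", "arguments": {"targets": [{"x":0,"y":0,"z":-0.002,"spin":0,"gripper":1},{"x":0,"y":0,"z":-0.004,"spin":0,"gripper":1},{"x":0,"y":0,"z":-0.004,"spin":0,"gripper":1}]}}

```text
t: 16.4
eef_pos: [0.6143, 0.2647, 0.229]
orientation: [-3.141, -0.001, 0.142]
force: [-9.0, -1.3, 5.9]
grip_width: 0.0039
```

Call:
{"name": "apply_moves", "arguments": {"targets": [{"x":0,"y":0,"z":-0.002,"spin":0,"gripper":1},{"x":0,"y":0,"z":-0.004,"spin":0,"gripper":1},{"x":0,"y":0,"z":-0.004,"spin":0,"gripper":1}]}}

```text
t: 16.77
eef_pos: [0.6142, 0.2647, 0.2258]
orientation: [-3.141, -0.0, 0.142]
force: [-7.3, -2.2, 3.3]
grip_width: 0.0039
```

Force is easing (5.9 → 3.3 N) as the head drops in. Small steps to the stop now.

Call:
{"name": "apply_moves", "arguments": {"targets": [{"x":0,"y":0,"z":-0.002,"spin":0,"gripper":1},{"x":0,"y":0,"z":-0.002,"spin":0,"gripper":1}]}}

```text
t: 17.02
eef_pos: [0.6142, 0.2647, 0.2245]
orientation: [-3.141, -0.0, 0.142]
force: [-6.9, -1.4, 2.6]
grip_width: 0.0039
```

Call:
{"name": "apply_moves", "arguments": {"targets": [{"x":0,"y":0,"z":-0.002,"spin":0,"gripper":1},{"x":0,"y":0,"z":-0.002,"spin":0,"gripper":1}]}}

```text
t: 17.27
eef_pos: [0.6142, 0.2647, 0.2241]
orientation: [-3.141, -0.0, 0.142]
force: [-9.5, -1.1, 4.5]
grip_width: 0.0045
```

Call:
{"name": "apply_moves", "arguments": {"targets": [{"x":0,"y":0,"z":-0.002,"spin":0,"gripper":1},{"x":0,"y":0,"z":-0.002,"spin":0,"gripper":1}]}}

```text
t: 17.52
eef_pos: [0.6142, 0.2647, 0.2239]
orientation: [-3.141, -0.001, 0.142]
force: [-9.9, -2.0, 6.9]
grip_width: 0.004
```

It has stopped hard at TCP z≈0.224, as predicted. One more small press to confirm, then a look.

Call:
{"name": "apply_moves", "arguments": {"targets": [{"x":0,"y":0,"z":-0.002,"spin":0,"gripper":1},{"x":0,"y":0,"z":-0.002,"spin":0,"gripper":1}]}}

```text
t: 17.77
eef_pos: [0.6143, 0.2647, 0.2238]
orientation: [-3.141, -0.001, 0.142]
force: [-9.3, -1.8, 8.7]
grip_width: 0.0037
```

```bash
python3 - <<'E'
from h import *
s=read_state();print(s['t'],s['eef_pos'],s['orientation'],s['force'],s['torque'])
p,_=snap('wrist','w8');p2,d=snap('side','s8')
cv2.imwrite('pics/s8z.png',cv2.resize(p2[140:230,270:370,::-1],None,fx=6.5,fy=6.5,interpolation=cv2.INTER_CUBIC))
E
```

```text
17.775 [0.61425098 0.26473975 0.22375253] [-3.14113533e+00 -9.57742945e-04  1.42438615e-01] [-9.31640316 -1.78521284  8.68929788] [-0.38004711  1.78629985  0.05619933]
```

View pics/s8z.png

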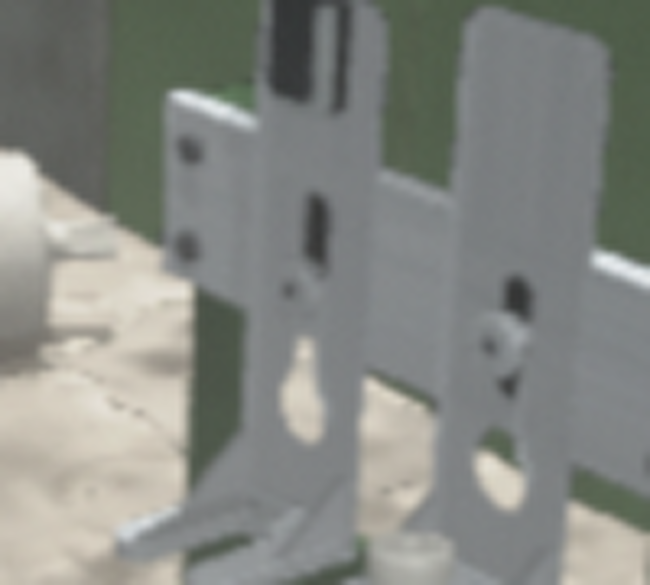

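View pics/w8.png

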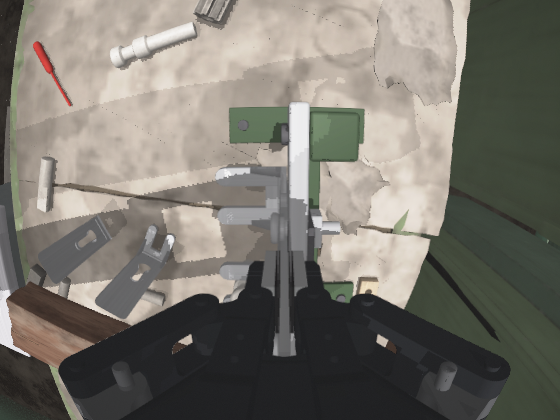

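Matches the hung bracket: dimple-to-hole distance 153 px against 155 expected after scaling. So it is home. Relieving the load, then opening.

Call:
{"name": "apply_moves", "arguments": {"targets": [{"x":-0.002,"y":0,"z":0.002,"spin":0,"gripper":1},{"x":-0.003,"y":0,"z":0.003,"spin":0,"gripper":1},{"x":-0.003,"y":0,"z":0.003,"spin":0,"gripper":1}]}}

```text
t: 18.25
eef_pos: [0.6141, 0.2647, 0.2238]
orientation: [-3.141, -0.004, 0.142]
force: [-3.7, -1.0, 7.7]
grip_width: 0.0041
```

Call:
{"name": "apply_moves", "arguments": {"targets": [{"x":0,"y":0,"z":0,"spin":0,"gripper":0.7},{"x":0,"y":0,"z":0,"spin":0,"gripper":0.4},{"x":0,"y":0,"z":0,"spin":0,"gripper":0.2},{"x":0,"y":0,"z":0,"spin":0,"gripper":0},{"x":0,"y":0,"z":0,"spin":0,"gripper":0},{"x":0,"y":0,"z":0,"spin":0,"gripper":0}]}}

```text
t: 19.0
eef_pos: [0.6129, 0.2644, 0.2213]
orientation: [-3.142, -0.0, 0.142]
force: [0.2, -0.1, 0.1]
grip_width: 0.0426
```

```bash
python3 - <<'E'
from h import *
s=read_state();print(s['t'],s['eef_pos'],s['orientation'],s['force'],s['grip_width'])
snap('wrist','w9')
E
```

```text
19.0 [0.61294463 0.26440249 0.22126956] [-3.14155038e+00 -5.52117667e-05  1.42005362e-01] [ 0.18629214 -0.11855425  0.13459026] 0.04262513793192908
```

View pics/w9.png

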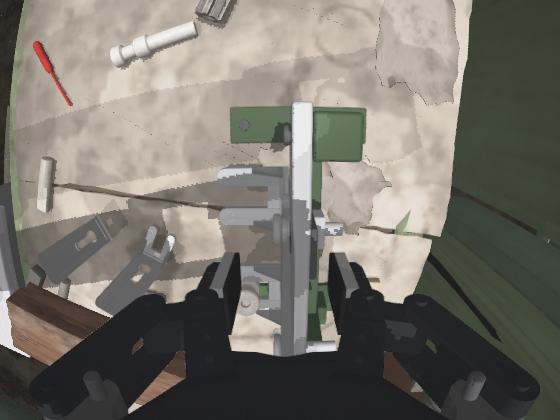

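The fingers are clear on both sides (pads at columns about 232 and 340, plate at 293). Lifting straight up and away.

Call:
{"name": "apply_moves", "arguments": {"targets": [{"x":0,"y":0,"z":0.05,"spin":0,"gripper":0},{"x":0,"y":0,"z":0.12,"spin":0,"gripper":0},{"x":0,"y":0,"z":0.2,"spin":0,"gripper":0},{"x":-0.03,"y":0.05,"z":0.26,"spin":0,"gripper":0},{"x":-0.1,"y":0.12,"z":0.26,"spin":0,"gripper":0},{"x":-0.16,"y":0.2,"z":0.26,"spin":0,"gripper":0},{"x":-0.16,"y":0.2,"z":0.26,"spin":0,"gripper":0},{"x":-0.16,"y":0.2,"z":0.26,"spin":0,"gripper":0},{"x":-0.16,"y":0.2,"z":0.26,"spin":0,"gripper":0}]}}

```text
t: 20.18
eef_pos: [0.5336, 0.3634, 0.3511]
orientation: [3.141, 0.0, 0.141]
force: [0.0, -0.0, -0.4]
grip_width: 0.0427
```

```bash
python3 - <<'E'
from h import *
s=read_state();print(s['t'],s['eef_pos'],s['force'],s['dq'])
p2,d=snap('side','s9');snap('top','t9')
cv2.imwrite('pics/s9z.png',cv2.resize(p2[130:230,270:370,::-1],None,fx=6,fy=6,interpolation=cv2.INTER_CUBIC))
from fit import *
W=cloud('side',d)
c=np.array([.6218,.219,.177]);yr=np.radians(8.24);u=np.array([np.cos(yr),np.sin(yr),0]);t=np.array([-np.sin(yr),np.cos(yr),0])
D=(W-c)@-u;S=(W-c)@t;Z=W[...,2]
for nm,s0 in (('free',.045),('hung',-.045)):
    m=(abs(S-s0)<.035)&(D>-.004)&(D<.012)&(Z>.21)&(Z<.3); q=W[m]
    c2,n2,i=plane(q);print(nm,'ztop',q[:,2].max(),'D front',np.median(D[m]),'n',n2)
    lo=[S[m&(abs(Z-z)<.002)].min() for z in np.arange(.215,.25,.004)];hi=[S[m&(abs(Z-z)<.002)].max() for z in np.arange(.215,.25,.004)]
    print(np.median(lo),np.median(hi))
E
```

```text
20.175 [0.533646   0.36344563 0.35107871] [ 0.01568815 -0.01939852 -0.3576759 ] [-0.00334167  0.00097858 -0.00068041  0.00303867  0.00196828  0.00252379]
free ztop 0.26233047053997993 D front 2.4269497986760106e-05 n [-0.9902 -0.1394 -0.0043]
0.0198086284990761 0.07481613231170268
hung ztop 0.27396099269312085 D front -5.611304318973649e-06 n [-0.9891 -0.1473 -0.0019]
-0.07017422562713545 -0.015859984596053926
```

View pics/s9z.png

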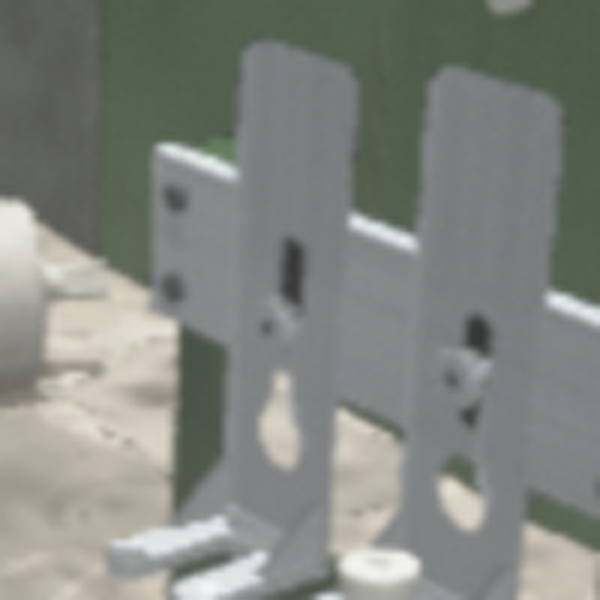

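View pics/t9.png

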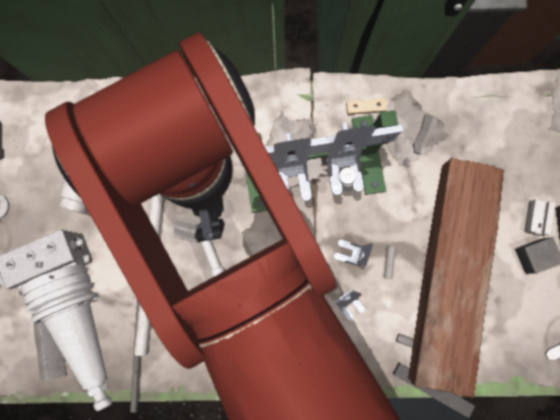

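```bash
python3 - <<'E'
from fit import *
W=cloud('side',np.load('pics/s9.npz')['d'])
c=np.array([.6218,.219,.177]);yr=np.radians(8.24);u=np.array([np.cos(yr),np.sin(yr),0]);t=np.array([-np.sin(yr),np.cos(yr),0])
D=(W-c)@-u;S=(W-c)@t;Z=W[...,2]
for s0,z0 in((.0455,.164),(-.0445,.175)):
    r=np.hypot(S-s0,Z-z0); b=np.hypot(S-s0,Z-z0-.04)
    print('head D',np.median(D[r<.007]),(r<.007).sum(),'plate D',np.median(D[b<.012]))
print(read_state()['t']); print(job_done())
E
```

```text
head D 0.0006095039993677197 45 plate D -0.0012985925282208222
head D -0.6314981594106887 80 plate D -0.6129875109470897
20.275
the job is handed in; nothing more can be done
None
```

I hung the tall fork bracket on the free left-hand stud, let go and handed the job in at about 20 s of the 72 s allowed. The sim gave no verdict. I did not directly measure the head's lift in the recess, and nothing I saw suggests a limit was passed.

**How it went**
- **Stud height:** by eye it was at z ≈ 0.164 m, 11 mm below mid-slot. The keyhole went over the head without touching its face.
- **Sliding down:** the plate met the rail with about 6 N of push, peaking at 11.6 N. The vertical force reading peaked at 9.2 N, eased to 2.6 N as the head dropped in, then stopped hard at the predicted height.
- **Release:** after letting go, the force on the tool returned to zero.

**Last checks**
- **Height:** the bracket's top is at 0.262 m, which puts the slot end at about 0.163–0.164 m, level with the stud.
- **Position:** its edges sit 90.0 and 90.7 mm from the hung bracket's, where 90 is ideal.
- **Tilt:** it stands upright, tilted about 0.25°.
- **Other parts:** the hung bracket sits where it did before. I saw nothing disturbed on the bench, though the arm hid part of it in the last top view.

**Checks that failed or disagreed**
- **Head in the recess:** my last depth check gave meaningless numbers because it picked up other surfaces. That the head is in the recess rests on the easing force, the hard stop, the final height, and the head-to-hole distance in the picture (153 px against 155 expected).
- **Cameras:** the side and wrist cameras disagreed by 3–5 mm over longer distances. I relied on close-range measurements and feel instead.

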